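# Pack up after fitting the sink

### The arm

A 6-joint arm with a two-finger parallel gripper is mounted at the origin on the work surface. World frame = base frame: x ahead of the robot, y to its left, z up, the work surface at z = 0. Lengths are in m, angles in rad, forces in N, time in s.
With the tool pointing down it reaches from about 0.425 to 1.125 m from the base axis. Payload 14.9 kg.
Tool frame: the origin (TCP) lies midway between the tips of the shut fingers; the grasp point (between the pads) lies 19 mm behind it (tcp_to_grasp is the distance from the TCP to the grasp point, in m); z points along the fingers, y is the line along which they close (so a half turn about z gives the same grasp; the last joint's range is limited). The gripper opens to 91 mm and grips with 3 to 60 N. Pads are 32 mm wide; open, the fingers measure 118 mm over their backs; the gripper's body (76 mm by 178 mm) begins 60 mm behind the grasp point.
Start: joints at [-0.033, 0.379, 1.734, -0, 1.028, -0.033], TCP at [0.7, -0, 0.185] pointing down, gripper open.
Joint ranges: [-2.77, 2.77], [-0.74, 2.19], [0, 2.66], [-1.06, 4.2], [0.31, 2.87], [-3.08, 3.08]. Speed limits (rad/s): [1.89, 1.89, 2.39, 3.14, 3.14, 3.14].

### API

Orientations are given as a rotation vector (axis times angle).
In Python, from plant import get_obs, capture, finish_job, tcp_to_grasp gives the robot as it stands.
- The arm moves only by the shell command python3 -m inch 'ROWS' [FORCE]. ROWS is JSON, a list of rows, each an object with "travel": the shift along the tool's x, y, z as a fraction of full scale, a list of three; "yaw": the turn about the tool's z as a fraction of full scale; "gripper": the opening, from 0 (shut) to 1 (fully open). In form: [{"travel": [tx, ty, tz], "yaw": yaw, "gripper": gripper}, ...]. A call has 1 to 8 rows; each row shifts and turns the commanded pose from where the row before left it, along the tool's axes as they then stand; what a row does not reach is not made up. Full scale, the value 1, is 2.5 cm for a shift and 5 degrees for a turn. A row lasts 1/12 s, in which the tool goes at most 41.7 mm and 7.16 degrees, less where a joint would pass 70% of its speed; a pose out of reach is approached as far as the arm can. A call with a number of a shift or a turn outside -1 to 1 is refused whole. A call with a gripper value outside its range is refused whole. The fingers move at their own pace and stop on an object; FORCE is the grip in N (left out, the last holds). Time passes only in rows, so rows that do not move let the fingers close. It gives the time, the measured TCP pose, the force, the opening and the grip force at its end, in the units of the state.
- get_obs(): the state, without advancing time (a new reading comes with each control period).
- capture(name): name is "scene" or "side" or "wrist"; returns a dict with "color" (384x512x3 uint8, blue, green, red), "depth" (384x512 float32, m along the optical axis (not along the pixel's ray), 0 where there is no reading), "mtx" (3x3 intrinsics, pixels), "dist_coeffs" ([k1, k2, p1, p2, k3] as OpenCV has them; the pictures are not rectified), "position" and "attitude" of the camera in the world; the wrist camera has in their place "tool_from_camera" (4x4, takes a point from camera to tool coordinates, whose origin is the TCP and whose axes are the flange's). Camera axes: x right, y down, z forward; pixel columns grow to the right and rows downward; lengths in m; the calibration is good to about 2 mm. A picture is of the moment at which its call begins: read the wrist's pose just before it.
- finish_job(): hands the job in; it is judged then, once.
The state is a dict: "time": time; "joint_positions": joint angles; "joint_vel": joint speeds; "joint_torque": joint torques, N m; "tool_pos": TCP position; "orientation": TCP orientation; "ft_force": force on the tool from outside, world axes, zero at the start; "ft_torque": the same for the moment, N m; "opening": finger opening in m; "gripper_force": force on a finger pad.
Only numpy, scipy, OpenCV 4.12 (cv2) and the standard library are available. Lean on these libraries where they do the work, as an engineer would, in place of code of your own. Each camera call takes 0.05 s, during which the arm holds its last target. There are 200 camera calls.

### The job

The new sink is in. Put each of the fitter's tools that lie about on the worktop and on the chopping board back into its own cut-out in the tool foam, the right way round, and press it fully home on the pocket floor; then, with the board cleared and all tools packed, slide the board along its ledges, without lifting it, right up against the right-hand end of the sink. Leave everything else where it lies.

Things in the scene. Friction and masses are not known exactly. Their poses are not given: they have to be found in the camera images.
- pliers_mid (a point): slip-joint pliers, closed, two red handles side by side and a dark steel head; 180 g. Point: the place to grip, near the centre of mass, 11 above the underside; x to the tool's head, z up. Outline about it in mm: x -80..20, y -19..19, 22 high; x 20..45, y -15..17, 20 high; x 45..70, y -9..13, 18 high (from the underside). None if not there today.
- spanner_mid (a point): adjustable spanner, blue sleeved handle, steel head standing out to one side; 170 g. Point: the place to grip, near the centre of mass, 11 above the underside; x to the tool's head, z up. Outline about it in mm: x -85..30, y -10..10, 22 high; x 30..72, y -15..27, 20 high (from the underside). None if not there today.
- snips_mid (a point): orange-handled snips, closed: two finger loops behind, a thick orange waist with a dark pivot and thin steel blades; 120 g. Point: the place to grip, near the centre of mass, 11 above the underside; x to the tool's head, z up. Outline about it in mm: x -75..-20, y -24..30, 20 high; x -20..22, y -9..9, 22 high; x 22..75, y -8..8, 10 high (from the underside). None if not there today.
- scraper_mid (a point): sealant scraper, yellow handle, wide thin steel blade; 110 g. Point: the place to grip, near the centre of mass, 11 above the underside; x to the tool's head, z up. Outline about it in mm: x -75..28, y -13..13, 22 high; x 28..68, y -27..27, 6 high (from the underside). None if not there today.
- gauge_mid (a point): sliding calliper, closed: thin steel beam, grey slider block with a green window and steel jaws standing out to one side; 130 g. Point: the place to grip, near the centre of mass, 11 above the underside; x to the tool's head, z up. Outline about it in mm: x -78..-20, y -8..8, 9 high; x -20..45, y -12..12, 22 high; x 45..72, y -32..9, 11 high (from the underside). None if not there today.
- knife_mid (a point): trimming knife, green body with a black stripe, narrower steel nose; 120 g. Point: the place to grip, near the centre of mass, 11 above the underside; x to the tool's head, z up. Outline about it in mm: x -70..20, y -14..14, 22 high; x 20..66, y -14..6, 20 high (from the underside). None if not there today.
- pliers_home (a point): the place in the foam where the point pliers_mid comes when the pliers is fully home; axes as the tray's; the tool's head points to +x of the tray there. The foam's top is 1 mm above this point.
- spanner_home (a point): the place in the foam where the point spanner_mid comes when the spanner is fully home; axes as the tray's; the tool's head points to -x (tool turned half round) of the tray there. The foam's top is 1 mm above this point.
- snips_home (a point): the place in the foam where the point snips_mid comes when the snips is fully home; axes as the tray's; the tool's head points to +x of the tray there. The foam's top is 1 mm above this point.
- scraper_home (a point): the place in the foam where the point scraper_mid comes when the scraper is fully home; axes as the tray's; the tool's head points to +x of the tray there. The foam's top is 1 mm above this point.
- gauge_home (a point): the place in the foam where the point gauge_mid comes when the gauge is fully home; axes as the tray's; the tool's head points to +x of the tray there. The foam's top is 1 mm above this point.
- knife_home (a point): the place in the foam where the point knife_mid comes when the knife is fully home; axes as the tray's; the tool's head points to -x (tool turned half round) of the tray there. The foam's top is 1 mm above this point.
- tray: die-cut tool foam, 348 (x) by 216 (y) by 24 mm high, fixed to the worktop: charcoal top layer, blue pocket floors 12 mm below its top (12 mm over the worktop). Origin at the centre of its underside. Six pockets along x, in two columns and three rows 68 mm apart, each in its own tool's outline with 2 mm of room all round.
- tray_top (a point): centre of the foam's top face. Beside each pocket's grip place two springy foam lips bite 0.7 mm into the tool's outline, one on either side: a tool laid in does not sink by its weight and must be pressed down there (4 to 6 N, up to 12 if a little askew). Home, it stands on the blue floor and its grip place is 10 mm proud of the foam.
- sink: steel sink let into the worktop; origin at the centre of its opening, at worktop height; x away from the robot, y to its left. Opening 324 (x) by 350 (y) mm, bowl 190 deep; behind it a fixed tap, 250 high; flange 4 mm high out to x = +-205, y = +-220. The front and back walls carry ledges 17 mm wide, 2 mm below the worktop (6 below the flange), on which the board slides along y.
- board_mid (a point): centre (half-way up) of the beech chopping board, 318 (x) by 190 (y) by 20 mm, about 0.75 kg, lying on the sink's ledges with 3 mm of play front and back; it stands 14 mm proud of the flange. Slides along the sink's y (3 to 8 N). At the start it is near the left (+y) end of the sink, its left edge 2 to 25 mm from the end wall, open for a push above the flange.
- sink_end (a point): middle of the sink's right-hand end wall (the -y end), where the board's right edge must arrive; the board's centre is then 95 mm to the left of it
- soap: bystander, to be left alone: green washing-up bottle, 64 across, 170 high, standing in front of the sink; origin under its centre
- gun_handle (a point): bystander, to be left alone: yellow sealant gun with a cartridge, 330 mm long, 55 high, lying behind the tools; this point: the end of its trigger, the part nearest the robot
- cartridge_neck (a point): bystander, to be left alone: sealant cartridge lying behind the tray, 50 across, 230 long; this point: the end of its neck, to the right
- tape: bystander, to be left alone: blue and white spool of thread-seal tape lying flat, 72 across, 19 high; origin under its centre
- sponge_edge (a point): bystander, to be left alone: yellow and green sponge 70 x 110 x 30 in front; this point: middle of its far side
- screwdriver: bystander, to be left alone: screwdriver of the kitchen, not of the set, 190 long, left of the tray; origin under its middle
- cup_hinge: bystander, to be left alone: steel cup hinge, 90 long, left of the tray; origin under its cup

How it is judged:
On the way, in this order (a step that is already met when the one before it is completed fails the run):
1. every tool of today is fully home in its own pocket (horizontal distance between pliers_mid and pliers_home below 0.005 m and z of each of pliers_mid, spanner_mid, snips_mid, scraper_mid, gauge_mid, knife_mid in the frame of tray below 0.0265 m and angle between each of pliers_mid, spanner_mid, snips_mid, scraper_mid, gauge_mid, knife_mid's own z axis and vertical below 0.05 rad and horizontal distance between spanner_mid and spanner_home below 0.005 m and horizontal distance between snips_mid and snips_home below 0.005 m and horizontal distance between scraper_mid and scraper_home below 0.005 m and horizontal distance between gauge_mid and gauge_home below 0.005 m and horizontal distance between knife_mid and knife_home below 0.005 m), for 0.2 s.
2. the board has been slid up against the right-hand end of the sink (y of board_mid in the frame of sink_end below 0.101 m), for 0.2 s.
At the end, for the whole second after the job is handed in: Every tool that is there lies in its own pocket, within 5 mm of its place in plan, no more than 3.5 mm above the pocket floor and level within 0.05 rad; the board lies on its ledges with its right edge within 6 mm of the sink's right-hand end; all at rest (all of step 1 and y of board_mid in the frame of sink_end below 0.101 m and linear speed of board below 0.01 m/s and linear speed of each of pliers, spanner, snips, scraper, gauge, knife below 0.02 m/s); the robot touches nothing.
It fails at once if a bystander (soap, sealant gun, cartridge, tape, sponge, screwdriver, hinge) is moved more than 5 cm (distance of any of soap, gun_handle, cartridge_neck, tape, sponge_edge, screwdriver, cup_hinge from where it was at the start of the episode above 0.05 m).
It fails at once if the board is lifted or tipped instead of slid (z of board_mid in the frame of sink above 0.02 m or angle between board_mid's own z axis and vertical above 0.12 rad).
Of pliers, spanner, snips, scraper, gauge, knife only 5 to 6 are there at a start; the rules pass over those that are not, and their reading is None.
At some moment in a run one of pliers, spanner, snips, scraper, gauge, knife may be knocked a few centimetres aside while the robot is not near it.
Once in a run the grip may slacken for a moment while it holds something.
It also fails if it takes over 208 s, if anything falls off the work surface, if the arm or the gripper's body presses on something with over 40 N, if the wrist force passes 120 N, or if a joint passes its speed limit or range.

## Working session

There is one attempt and no reset: what is moved stays moved. The work goes in short steps, Python scripts to look and compute and a shell command to move; the robot and the scene stay as the last step left them, time stands still between calls to the robot, and variables do not carry over. Pictures are saved under pics/ and viewed, at most 14 in all, crops included, and the job is handed in when it is done.

```bash
ls; mkdir -p pics; cat > h.py <<'E'
import numpy as np, cv2, pickle
from scipy.spatial.transform import Rotation as R
from plant import get_obs, capture, finish_job, tcp_to_grasp
def cam(name):
    o=get_obs(); c=capture(name)
    if name=="wrist":
        T=np.eye(4);T[:3,:3]=R.from_rotvec(o["orientation"]).as_matrix();T[:3,3]=o["tool_pos"]
        M=T@np.array(c["tool_from_camera"]); c["Rm"]=M[:3,:3]; c["t"]=M[:3,3]
    else:
        a=np.array(c["attitude"],float); c["Rm"]=a if a.shape==(3,3) else R.from_rotvec(a).as_matrix(); c["t"]=np.array(c["position"],float)
    c["K"]=np.array(c["mtx"],float); c["D"]=np.array(c["dist_coeffs"],float)
    return c
def ray(c,uv,z):
    p=cv2.undistortPoints(np.array(uv,float).reshape(-1,1,2),c["K"],c["D"]).reshape(-1,2)
    d=np.c_[p,np.ones(len(p))]@c["Rm"].T
    return c["t"]+d*((z-c["t"][2])/d[:,2])[:,None]
def cloud(c):
    h,w=c["depth"].shape
    u,v=np.meshgrid(np.arange(w),np.arange(h))
    p=cv2.undistortPoints(np.stack([u,v],-1).reshape(-1,1,2).astype(float),c["K"],c["D"]).reshape(-1,2)
    P=np.c_[p,np.ones(len(p))]*c["depth"].reshape(-1,1)
    P=P@c["Rm"].T+c["t"]; P[c["depth"].reshape(-1)==0]=np.nan
    return P.reshape(h,w,3)
E
python3 - <<'E'
from h import *
o=get_obs();print(o, tcp_to_grasp)
for n in("scene","side","wrist"):
    c=cam(n); print(n,c["t"].round(3),c["Rm"].round(2).tolist(),c["K"].round(0).tolist(),c["D"])
    cv2.imwrite(f"pics/{n}0.png",cv2.resize(c["color"],(800,600),interpolation=cv2.INTER_CUBIC)); pickle.dump(c,open(f"{n}0.pkl","wb"))
E
```

```text
pics
{'time': 0.0, 'joint_positions': array([-3.32910406e-02,  3.79442480e-01,  1.73477113e+00,  7.32738562e-06,
        1.02849150e+00, -3.32984924e-02]), 'joint_vel': array([-0.00047108,  0.00099267, -0.0011052 ,  0.00014323,  0.00072491,
        0.00115349]), 'joint_torque': array([ 6.45993277e-04, -7.63727903e+01, -4.34372771e+01,  6.49972307e-02,
        4.23743343e-02, -1.55693674e-04]), 'tool_pos': array([6.99574615e-01, 1.66121444e-05, 1.84369335e-01]), 'orientation': array([-2.22085977e+00, -2.22086792e+00,  1.18630433e-03]), 'ft_force': array([-0.82990279,  0.28559048,  0.15072315]), 'ft_torque': array([ 0.02930155,  0.01755805, -0.02235656]), 'gripper_force': 0.0, 'opening': 0.09075176928774077} 0.0188
scene [1.073 0.539 0.716] [[-0.7, 0.48, -0.53], [0.72, 0.45, -0.53], [-0.02, -0.75, -0.66]] [[350.0, 0.0, 257.0], [0.0, 350.0, 189.0], [0.0, 0.0, 1.0]] [-0.08795428  0.          0.          0.          0.        ]
side [ 0.116 -0.689  1.069] [[0.87, -0.37, 0.31], [-0.48, -0.68, 0.55], [0.01, -0.63, -0.78]] [[414.0, 0.0, 262.0], [0.0, 414.0, 183.0], [0.0, 0.0, 1.0]] [-0.0345204  0.         0.         0.         0.       ]
wrist [0.701 0.08  0.385] [[1.0, 0.0, -0.0], [0.0, -0.96, -0.28], [-0.0, 0.28, -0.96]] [[325.0, 0.0, 256.0], [0.0, 325.0, 194.0], [0.0, 0.0, 1.0]] [-0.04632382  0.          0.          0.          0.        ]
```

View pics/scene0.png

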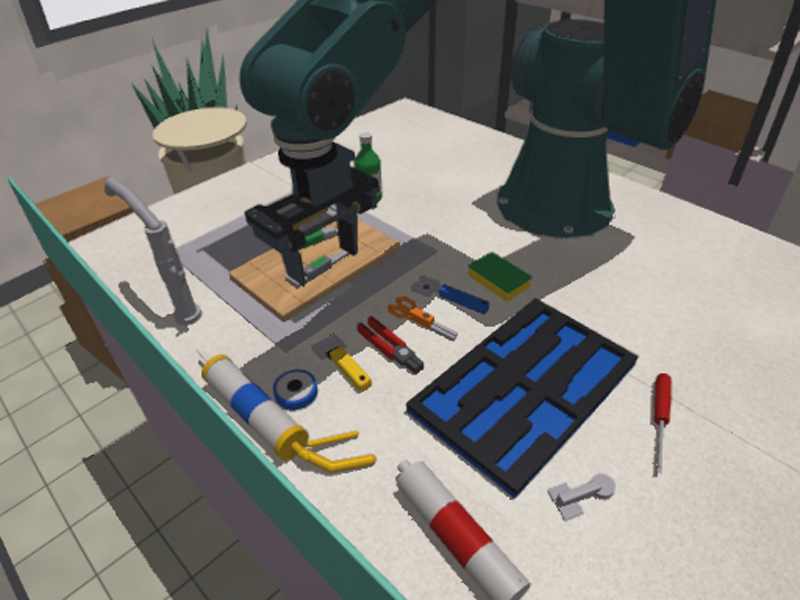

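View pics/side0.png

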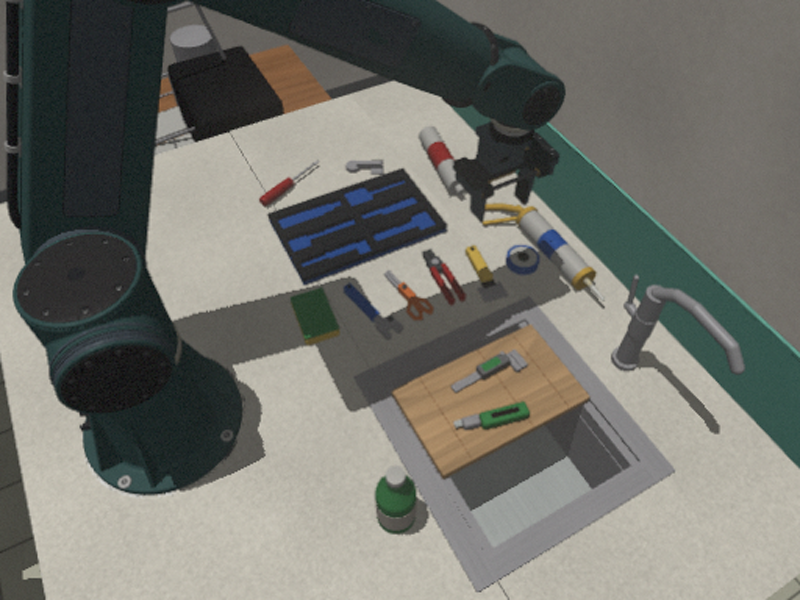

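The side view shows all six tools: spanner (370,310), snips (408,295), pliers (443,277), scraper (485,270), and on the board the gauge (490,370) and knife (492,417). The tray corners are about (270,215), (405,170), (447,230) and (305,282), with free space around it.

```bash
cat >> h.py <<'E'
def topview(c,z,x0,x1,y0,y1,s):
    "rectified view: columns = world -y... image up = +x, left = +y ; s px per m"
    nx=int((x1-x0)*s); ny=int((y1-y0)*s)
    X=x1-(np.arange(nx)+.5)/s; Y=y1-(np.arange(ny)+.5)/s
    P=np.stack([np.repeat(X[:,None],ny,1),np.repeat(Y[None],nx,0),np.full((nx,ny),z)],-1).reshape(-1,3)
    rv,_=cv2.Rodrigues(c["Rm"].T); t=-c["Rm"].T@c["t"]
    uv=cv2.projectPoints(P,rv,t,c["K"],c["D"])[0].reshape(nx,ny,2).astype(np.float32)
    return cv2.remap(c["color"],uv[...,0],uv[...,1],cv2.INTER_CUBIC)
E
python3 - <<'E'
from h import *
c=pickle.load(open("side0.pkl","rb"))
P=cloud(c); hsv=cv2.cvtColor(c["color"],cv2.COLOR_BGR2HSV)
cv2.imwrite("pics/hsv0.png",hsv)
H,S,V=[hsv[...,i].astype(int) for i in range(3)]
col={"red":((H<6)|(H>174))&(S>120),"orange":(H>=6)&(H<17)&(S>170)&(V>100),"yellow":(H>=20)&(H<32)&(S>150),"green":(H>50)&(H<80)&(S>120),"blue":(H>100)&(H<125)&(S>110)}
for k,m in col.items():
    n,l,st,ce=cv2.connectedComponentsWithStats(m.astype(np.uint8))
    for i in range(1,n):
        if st[i,4]<40: continue
        q=P[l==i]; q=q[~np.isnan(q[:,0])]
        if len(q): 
            mm=np.median(q,0); 
            w=np.linalg.svd((q-q.mean(0))[:,:2],full_matrices=False)
            print(k,st[i,4],ce[i].round(),mm.round(3),"ang",np.degrees(np.arctan2(w[2][0,1],w[2][0,0])).round(1),(np.percentile((q-q.mean(0))[:,:2]@w[2].T,[2,98],axis=0)).round(3).tolist())
cv2.imwrite("pics/top0.png",topview(c,0.02,0.35,1.0,-0.35,0.5,900)) 
E
```

```text
red 136 [280.  97.] [0.791 0.366 0.046] ang -98.8 [[-0.032, -0.016], [0.032, 0.022]]
red 109 [176. 122.] [0.399 0.45  0.023] ang -156.8 [[-0.046, -0.009], [0.043, 0.01]]
red 44 [286. 175.] [0.626 0.041 0.019] ang -96.4 [[-0.025, -0.005], [0.028, 0.006]]
red 52 [280. 177.] [0.601 0.044 0.02 ] ang -95.5 [[-0.024, -0.004], [0.031, 0.006]]
blue 181 [233. 124.] [0.574 0.349 0.012] ang 176.9 [[-0.094, -0.024], [0.044, 0.022]]
blue 145 [250. 133.] [0.618 0.281 0.012] ang 177.0 [[-0.061, -0.01], [0.07, 0.012]]
blue 234 [196. 137.] [0.434 0.352 0.013] ang 179.2 [[-0.075, -0.016], [0.064, 0.016]]
blue 239 [260. 144.] [0.634 0.211 0.012] ang 178.8 [[-0.058, -0.022], [0.08, 0.022]]
blue 196 [201. 151.] [0.407 0.282 0.012] ang -177.5 [[-0.092, -0.016], [0.059, 0.017]]
blue 126 [353. 153.] [ 0.858 -0.003  0.049] ang -80.1 [[-0.021, -0.016], [0.023, 0.023]]
blue 194 [219. 161.] [0.466 0.213 0.012] ang 173.0 [[-0.058, -0.014], [0.089, 0.019]]
blue 97 [231. 192.] [0.43  0.065 0.021] ang -78.6 [[-0.044, -0.009], [0.046, 0.007]]
```

View pics/top0.png

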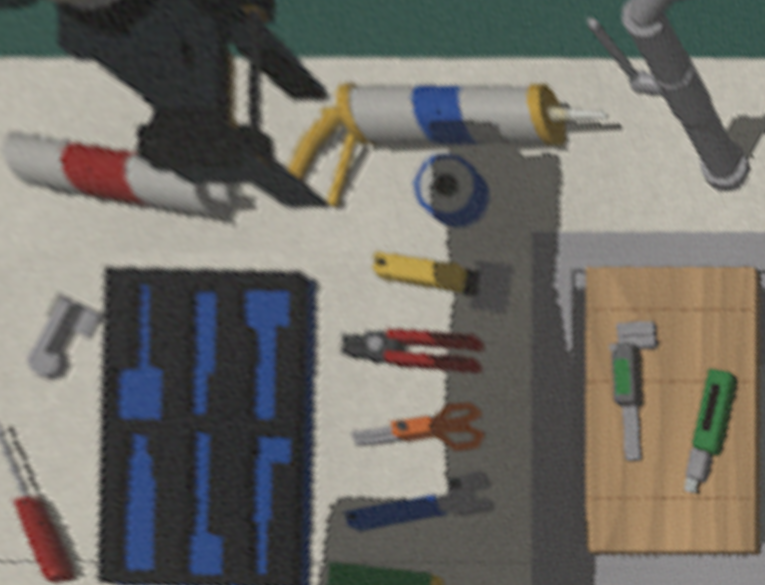

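The rectified top view shows the pockets: upper row snips, knife, scraper; lower row pliers, spanner, gauge. Tray x therefore lies roughly along world +x. The heads point as follows: scraper and spanner −y, pliers and snips +y, gauge +x, knife −x. The first wrist picture may already cover the tools, so I'll look at it and move over the tray meanwhile.

```bash
python3 - <<'E'
from h import *
c=pickle.load(open("wrist0.pkl","rb"))
cv2.imwrite("pics/wtop0.png",topview(c,0.022,0.40,0.92,-0.35,0.2,1150)) 
E
# tool x = world y, tool y = world x: go to (0.53,0.28)
for i in 1; do :; done
python3 -m inch '[{"travel":[1,-0.6,0],"yaw":0,"gripper":1},{"travel":[1,-0.6,0],"yaw":0,"gripper":1},{"travel":[1,-0.6,0],"yaw":0,"gripper":1},{"travel":[1,-0.6,0],"yaw":0,"gripper":1},{"travel":[1,-0.6,0],"yaw":0,"gripper":1},{"travel":[1,-0.6,0],"yaw":0,"gripper":1},{"travel":[1,-0.6,0],"yaw":0,"gripper":1},{"travel":[1,-0.6,0],"yaw":0,"gripper":1}]' 30
python3 -m inch '[{"travel":[1,-0.6,-0.4],"yaw":0,"gripper":1},{"travel":[1,-0.6,-0.4],"yaw":0,"gripper":1},{"travel":[1,-0.6,-0.4],"yaw":0,"gripper":1},{"travel":[0,0,0],"yaw":0,"gripper":1},{"travel":[0,0,0],"yaw":0,"gripper":1}]'
python3 - <<'E'
from h import *
c=cam("wrist"); pickle.dump(c,open("wrist1.pkl","wb")); print(c["t"],get_obs()["tool_pos"])
cv2.imwrite("pics/wtop1.png",topview(c,0.024,0.32,0.74,0.14,0.42,1400)) 
E
```

```text
time: 0.82
tool_pos: [0.579, 0.201, 0.1849]
orientation: [-2.221, -2.221, 0.0]
ft_force: [0.2, -0.3, 0.1]
opening: 0.091
gripper_force: 0.0
time: 1.23
tool_pos: [0.5346, 0.276, 0.2155]
orientation: [2.219, 2.224, 0.001]
ft_force: [0.2, -1.1, -0.8]
opening: 0.0912
gripper_force: 0.0
[0.53496539 0.35557029 0.4157888 ] [0.53483168 0.27514353 0.21495404]
```

View pics/wtop0.png

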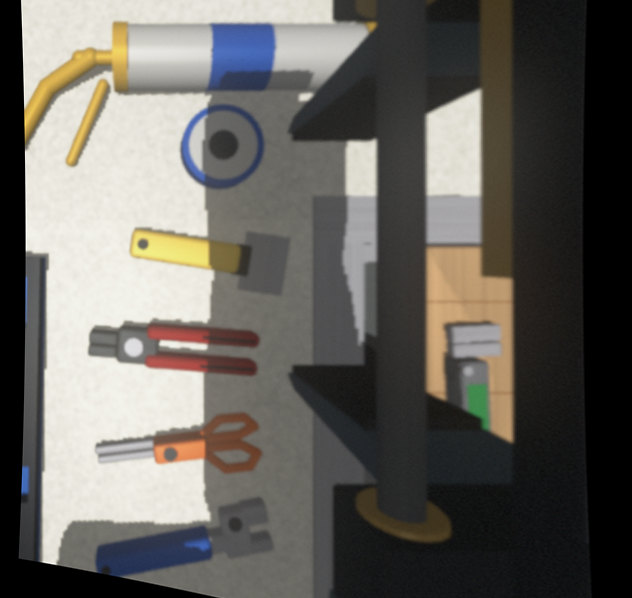

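View pics/wtop1.png

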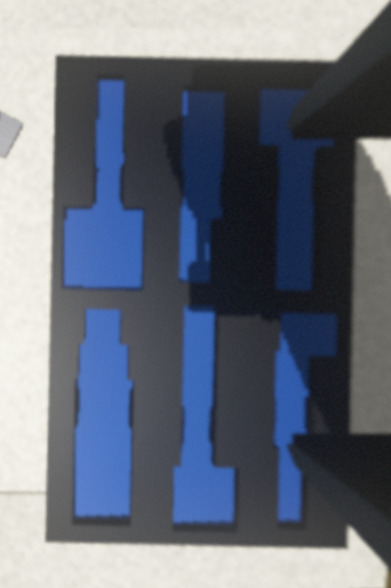

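The first wrist view covers the four worktop tools. In the second, all six pockets are visible, the gauge and scraper partly behind a finger. Next I compute the tray frame and pocket places.

```bash
python3 - <<'E'
from h import *
c=pickle.load(open("wrist1.pkl","rb"))
S=2000;x1=.74;y1=.42
im=topview(c,0.024,0.32,x1,0.14,y1,S); im12=topview(c,0.012,0.32,x1,0.14,y1,S)
g=cv2.cvtColor(im,cv2.COLOR_BGR2GRAY).astype(int)
def XY(u,v): return x1-(v+.5)/S, y1-(u+.5)/S
# edges of tray: left edge per row, bottom/top per column (bright outside -> dark)
def edge(line,rev=False):
    l=line[::-1] if rev else line
    i=np.argmax(l<110); return len(line)-1-i if rev else i
rows=np.arange(150,700,10); L=np.array([XY(edge(g[r,40:])+40,r) for r in rows])
cols=np.arange(100,380,8); T=np.array([XY(q,edge(g[20:,q])+20) for q in cols]); B=np.array([XY(q,edge(g[:820,q],True)) for q in cols])
pl=np.polyfit(L[:,0],L[:,1],1); pt=np.polyfit(T[:,1],T[:,0],1); pb=np.polyfit(B[:,1],B[:,0],1)
print("left slope",pl,"top",pt,"bot",pb, [np.abs(np.polyval(p,a)-b).max().round(4) for p,a,b in((pl,L[:,0],L[:,1]),(pt,T[:,1],T[:,0]),(pb,B[:,1],B[:,0]))])
th=np.arctan(np.mean([pl[0]])); print("yaw",np.degrees(th),np.degrees(-np.arctan([pt[0],pb[0]])))
ex=np.array([np.cos(th),np.sin(th)]);ey=np.array([-ex[1],ex[0]])
# centre
yl=.28; xm=(np.polyval(pt,yl)+np.polyval(pb,yl))/2; print("len",np.polyval(pt,yl)-np.polyval(pb,yl))
Cc=np.array([xm,np.polyval(pl,xm)])-ey*0.108; Cc=np.array([ (np.polyval(pt,Cc[1])+np.polyval(pb,Cc[1]))/2,Cc[1]]); print("centre",Cc)
# rectified in tray coords at both planes: sample pocket edges
def mask(i): 
    h=cv2.cvtColor(i,cv2.COLOR_BGR2HSV).astype(int); return ((h[...,0]>95)&(h[...,0]<130)&(h[...,1]>140)).astype(np.uint8)
for name,i in(("z24",im),("z12",im12)):
    M=np.array([[0,0,0],[0,0,0]],float)
    # tray px (200+ -ty*2000, ...) -> image px
    def t2i(tx,ty): p=Cc+tx*ex+ty*ey; return [(y1-p[1])*S-.5,(x1-p[0])*S-.5]
    A=cv2.getAffineTransform(np.float32([t2i(0,0),t2i(.1,0),t2i(0,.1)]),np.float32([[240,380],[240,180],[40,380]]))
    w=cv2.warpAffine(mask(i),A,(480,760))
    n,l,st,ce=cv2.connectedComponentsWithStats(w)
    for k in range(1,n):
        if st[k,4]<1500: continue
        m=l==k; r=np.where(m.any(1))[0]; out=[]
        for f in(.06,.2,.35,.5,.65,.8,.94):
            rr=int(r[0]+f*(r[-1]-r[0])); cc=np.where(m[rr])[0]; out.append(((380-rr)/2,(240-cc[0])/2,(240-cc[-1])/2))
        print(name,"x",(380-r[0])/2,(380-r[-1])/2,out)
E
```

```text
left slope [0.0234632  0.36567491] top [0.02233894 0.69098065] bot [0.02577031 0.34461667] [np.float64(0.0096), np.float64(0.0004), np.float64(0.0003)]
yaw 1.3440959170775493 [-1.27971388 -1.47620316]
len 0.3454032037815125
centre [0.52429369 0.27001188]
z24 x 159.5 10.5 [(151.0, np.float64(75.0), np.float64(58.0)), (130.0, np.float64(77.5), np.float64(58.5)), (107.5, np.float64(79.0), np.float64(59.0)), (85.0, np.float64(79.5), np.float64(62.5)), (63.0, np.float64(100.0), np.float64(46.0)), (40.5, np.float64(102.0), np.float64(47.5)), (19.5, np.float64(102.5), np.float64(48.5))]
z24 x 150.5 13.5 [(142.5, np.float64(15.5), np.float64(3.5)), (123.5, np.float64(16.5), np.float64(-12.0)), (103.0, np.float64(18.0), np.float64(-12.5)), (82.0, np.float64(18.0), np.float64(-9.5)), (61.5, np.float64(20.0), np.float64(-10.5)), (41.0, np.float64(20.5), np.float64(-2.5)), (22.0, np.float64(21.0), np.float64(-2.0))]
z24 x 139.0 6.5 [(131.5, np.float64(-40.5), np.float64(-57.0)), (112.5, np.float64(-38.5), np.float64(-89.0)), (93.0, np.float64(-51.5), np.float64(-75.5)), (73.0, np.float64(-50.0),
[... 2514 characters left out ...]
t64(-16.0))]
z12 x -5.0 -155.5 [(-14.0, np.float64(88.0), np.float64(64.5)), (-35.0, np.float64(92.5), np.float64(59.0)), (-57.5, np.float64(94.5), np.float64(57.0)), (-80.0, np.float64(94.0), np.float64(58.5)), (-102.5, np.float64(97.0), np.float64(58.0)), (-125.0, np.float64(98.0), np.float64(59.0)), (-146.0, np.float64(94.5), np.float64(60.5))]
z12 x -9.5 -162.5 [(-18.5, np.float64(-55.5), np.float64(-95.5)), (-40.0, np.float64(-50.5), np.float64(-95.0)), (-63.0, np.float64(-49.0), np.float64(-74.0)), (-86.0, np.float64(-48.5), np.float64(-72.0)), (-108.5, np.float64(-49.5), np.float64(-58.0)), (-131.5, np.float64(-50.5), np.float64(-67.0)), (-153.0, np.float64(-50.0), np.float64(-65.5))]
```

```bash
python3 - <<'E'
from h import *
c=pickle.load(open("wrist1.pkl","rb"))
S=2000;x1=.74;y1=.42
im=topview(c,0.024,0.32,x1,0.14,y1,S); im12=topview(c,0.012,0.32,x1,0.14,y1,S)
g=cv2.cvtColor(im,cv2.COLOR_BGR2GRAY).astype(int)
def XY(u,v): return x1-(v+.5)/S, y1-(u+.5)/S
rows=np.arange(260,700,10); L=np.array([XY(np.argmax(g[r,40:]<110)+40,r) for r in rows])
pl=np.polyfit(L[:,0],L[:,1],1); print(pl,np.abs(np.polyval(pl,L[:,0])-L[:,1]).max())
pt=[.02234,.69098];pb=[.02577,.34462]
th=np.arctan(np.mean([pl[0],-.0240])); print("yaw",np.degrees(th))
ex=np.array([np.cos(th),np.sin(th)]);ey=np.array([-ex[1],ex[0]])
xm=.5243; Cc=np.array([xm,np.polyval(pl,xm)])-ey*0.108; Cc[0]=(np.polyval(pt,Cc[1])+np.polyval(pb,Cc[1]))/2; print("centre",Cc)
def mask(i): 
    h=cv2.cvtColor(i,cv2.COLOR_BGR2HSV).astype(int); return ((h[...,0]>95)&(h[...,0]<130)&(h[...,1]>140)).astype(np.uint8)
for name,i in(("z24",im),("z12",im12)):
    def t2i(tx,ty): p=Cc+tx*ex+ty*ey; return [(y1-p[1])*S-.5,(x1-p[0])*S-.5]
    A=cv2.getAffineTransform(np.float32([t2i(0,0),t2i(.1,0),t2i(0,.1)]),np.float32([[240,380],[240,180],[40,380]]))
    w=cv2.warpAffine(mask(i),A,(480,760))
    n,l,st,ce=cv2.connectedComponentsWithStats(w)
    for k in range(1,n):
        if st[k,4]<1500: continue
        m=l==k; r=np.where(m.any(1))[0]; out=[]
        for f in(.1,.3,.5,.7,.9):
            rr=int(r[0]+f*(r[-1]-r[0])); cc=np.where(m[rr])[0]; out.append(((380-rr)/2,float((240-cc[0])/2),float((240-cc[-1])/2)))
        print(name,"x",(380-r[0])/2,(380-r[-1])/2,out)
E
```

```text
[0.02735025 0.36382016] 0.009633333333333549
yaw 0.0959774069880883
centre [0.5242987  0.27016004]
z24 x 158.0 9.5 [(143.5, 78.5, 61.5), (113.5, 81.0, 62.0), (84.0, 81.0, 64.0), (54.5, 102.5, 47.5), (24.5, 102.5, 48.0)]
z24 x 150.0 13.5 [(136.5, 19.0, -8.5), (109.5, 19.5, -10.5), (82.0, 19.5, -8.0), (54.5, 21.0, -1.5), (27.5, 21.0, -1.5)]
z24 x 140.5 8.0 [(127.5, -36.5, -54.0), (101.0, -49.0, -74.5), (74.5, -49.0, -73.5), (48.0, -48.0, -74.0), (21.5, -47.0, -73.5)]
z24 x -1.5 -157.0 [(-17.0, 18.0, -4.0), (-48.0, 18.5, -3.5), (-79.0, 18.0, -1.5), (-110.0, 20.0, -1.5), (-141.0, 25.5, -17.0)]
z24 x -6.0 -152.0 [(-20.5, 87.5, 64.5), (-49.5, 91.5, 59.0), (-79.0, 92.0, 57.5), (-108.0, 94.5, 57.0), (-137.0, 94.0, 58.0)]
z24 x -7.5 -156.0 [(-22.0, -51.0, -91.0), (-52.0, -47.0, -71.0), (-81.5, -47.0, -69.5), (-111.0, -49.5, -58.5), (-141.0, -49.5, -65.0)]
z12 x 162.5 9.5 [(147.5, 78.5, 60.5), (117.0, 80.5, 61.5), (86.0, 80.5, 63.0), (55.5, 103.0, 46.5), (25.0, 103.0, 47.0)]
z12 x 154.5 13.5 [(140.5, 17.0, -11.5), (112.5, 17.5, -13.0), (84.0, 17.5, -11.0), (56.0, 19.0, -4.0), (28.0, 19.0, -4.0)]
z12 x 144.0 8.0 [(130.5, -40.0, -58.0), (103.5, -52.5, -80.0), (76.0, -52.5, -78.5), (49.0, -52.0, -79.0), (22.0, -51.0, -78.5)]
z12 x -2.0 -162.0 [(-18.0, 16.0, -7.0), (-50.0, 16.5, -6.5), (-82.0, 16.0, -4.0), (-114.0, 18.0, -4.0), (-146.0, 23.5, -20.0)]
z12 x -6.5 -157.0 [(-21.5, 87.5, 64.0), (-51.5, 92.0, 58.0), (-81.5, 92.0, 56.5), (-111.5, 95.0, 56.0), (-141.5, 95.0, 57.5)]
z12 x -8.0 -161.0 [(-23.0, -55.0, -96.0), (-53.5, -51.0, -75.5), (-84.5, -51.0, -74.0), (-115.0, -53.5, -63.0), (-145.5, -53.5, -69.5)]
```

The tray centre comes out at (0.5246, 0.2754) with yaw −1.25°. Pocket edges match the stated outlines to about 1 mm, with the columns at ±83 mm and the rows at ±68 mm. Next I measure the worktop tools from the stored wrist view.

```bash
cat >> h.py <<'E'
# name: hsv test, rear end and front end (mm, tool x) of coloured part, plane z
HSV=lambda i: [a.astype(int) for a in cv2.split(cv2.cvtColor(i,cv2.COLOR_BGR2HSV))]
COL={"pliers":(lambda H,S,V:((H<6)|(H>172))&(S>110)&(V>40),-80,20,.022),
"snips":(lambda H,S,V:(H>=5)&(H<17)&(S>150)&(V>50),-75,22,.022),
"scraper":(lambda H,S,V:(H>=20)&(H<33)&(S>130)&(V>40),-75,28,.022),
"spanner":(lambda H,S,V:(H>105)&(H<128)&(S>110),-85,30,.022),
"gauge":(lambda H,S,V:(H>45)&(H<85)&(S>100)&(V>30),0,0,.040),
"knife":(lambda H,S,V:(H>45)&(H<85)&(S>100)&(V>30),-70,20,.040)}
def measure(c,name,x0,x1,y0,y1,head,s=2000):
    f,a,b,z=COL[name]
    im=topview(c,z,x0,x1,y0,y1,s); m=cv2.morphologyEx(f(*HSV(im)).astype(np.uint8),cv2.MORPH_CLOSE,np.ones((45,45)))
    n,l,st,ce=cv2.connectedComponentsWithStats(m); k=1+np.argmax(st[1:,4])
    v,u=np.where(l==k); Q=np.c_[x1-(v+.5)/s,y1-(u+.5)/s].astype(np.float32)
    r=cv2.minAreaRect(Q*1000); box=cv2.boxPoints(r)/1000
    e=[box[1]-box[0],box[2]-box[1]]; d=max(e,key=np.linalg.norm); d=d/np.linalg.norm(d)
    if d@np.array(head)<0: d=-d
    q=Q-Q.mean(0); pc=np.linalg.svd(q,full_matrices=False)[2][0]; pc=pc*np.sign(pc@d)
    ctr=np.array(r[0])/1000; L=max(r[1]); W=min(r[1])
    lo=ctr-d*L/2000; hi=ctr+d*L/2000
    ang=lambda d:np.degrees(np.arctan2(d[1],d[0])).round(1)
    print(name,"L,W",round(L,1),round(W,1),"heading",ang(d),"pca",ang(pc),"mid from rear",(lo-d*a/1000).round(4),"from front",(hi-d*b/1000).round(4),"border",bool(u.min()==0 or v.min()==0 or u.max()==im.shape[1]-1 or v.max()==im.shape[0]-1))
    return im
E
python3 - <<'E'
from h import *
c=pickle.load(open("wrist0.pkl","rb"))
measure(c,"pliers",.57,.66,-.06,.14,(0,1))
measure(c,"snips",.48,.57,-.06,.14,(0,1))
measure(c,"scraper",.65,.74,-.07,.12,(0,-1))
measure(c,"spanner",.40,.50,-.0,.14,(0,-1))
E
```

```text
pliers L,W 95.4 36.1 heading 86.2 pca 85.7 mid from rear [0.6176 0.0568] from front [0.6173 0.0523] border False
snips L,W 42.8 20.6 heading 96.3 pca 104.0 mid from rear [0.5249 0.0962] from front [0.5309 0.0424] border False
scraper L,W 91.7 22.7 heading -98.9 pca -100.3 mid from rear [0.6976 0.0103] from front [0.6993 0.0215] border False
spanner L,W 100.0 26.0 heading -82.6 pca -81.1 mid from rear [0.4393 0.0311] from front [0.4373 0.046 ] border False
```

```bash

python3 -m inch '[{"travel":[-1,0.35,0],"yaw":0.4,"gripper":0.65},{"travel":[-1,0.35,0],"yaw":0.4,"gripper":0.65},{"travel":[-1,0.35,0.5],"yaw":0,"gripper":0.65},{"travel":[-1,0.35,0.5],"yaw":0,"gripper":0.65},{"travel":[-1,0.35,0.5],"yaw":0,"gripper":0.65},{"travel":[-1,0.35,0.5],"yaw":0,"gripper":0.65},{"travel":[-1,0.35,0.5],"yaw":0,"gripper":0.65},{"travel":[-1,0.35,0.5],"yaw":0,"gripper":0.65}]' 30
python3 -m inch '[{"travel":[-0.8,0,0.5],"yaw":0,"gripper":0.65},{"travel":[0,0,0.5],"yaw":0,"gripper":0.65},{"travel":[0,0,0],"yaw":0,"gripper":0.65},{"travel":[0,0,0],"yaw":0,"gripper":0.65}]'
cat >> h.py <<'E'
def go(x,y,phi=None,z=None):
    "what is left to go, in row units, at this moment"
    o=get_obs(); M=R.from_rotvec(o["orientation"]).as_matrix(); p=np.array(o["tool_pos"])
    ph=np.degrees(np.arctan2(M[1,0],M[0,0])); d=M.T@(np.array([x,y,p[2] if z is None else z])-p)/.025
    print("tcp",p.round(4),"phi",ph.round(2),"units x,y,z",d.round(2),"yaw",None if phi is None else round(-(((phi-ph+180)%360)-180)/5,2),"f",np.array(o["ft_force"]).round(1),"open",round(o["opening"],4),"t",round(o["time"],1))
E
python3 - <<'E'
from h import *
c=cam("wrist")
im=measure(c,"pliers",.57,.66,-.06,.16,(0,1))
go(.6176,.0565,86,.002)
cv2.imwrite("pics/a1.png",topview(c,.022,.45,.78,-.08,.2,1800))
E
```

```text
time: 1.95
tool_pos: [0.5936, 0.0688, 0.1388]
orientation: [-2.299, -2.141, 0.001]
ft_force: [0.6, 0.8, 0.4]
opening: 0.0598
gripper_force: 0.0
time: 2.28
tool_pos: [0.5916, 0.0511, 0.1143]
orientation: [-2.298, -2.141, 0.002]
ft_force: [1.0, -0.2, 0.6]
opening: 0.0593
gripper_force: 0.0
pliers L,W 95.8 35.6 heading 85.2 pca 85.0 mid from rear [0.6167 0.0569] from front [0.6164 0.0527] border False
tcp [0.5922 0.0516 0.1151] phi 85.99 units x,y,z [0.27 1.   4.52] yaw -0.0 f [-0.6 -0.2 -0.4] open 0.0591 t 2.3
```

View pics/a1.png

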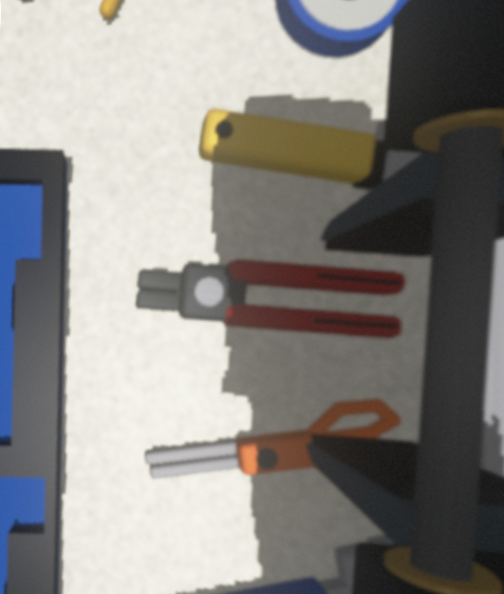

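The pliers lie clear between the open fingers, with their tip at (137,290) and handle ends at (404,305). That puts the grip point at about (0.617, 0.055), heading 85°. I descend and grip with the tips 13 mm above the underside, so the fingers clear the foam later.

```bash

python3 -m inch '[{"travel":[0.23,0.98,0],"yaw":0.2,"gripper":0.65},{"travel":[0,0,1],"yaw":0,"gripper":0.65},{"travel":[0,0,1],"yaw":0,"gripper":0.65},{"travel":[0,0,1],"yaw":0,"gripper":0.65},{"travel":[0,0,1],"yaw":0,"gripper":0.65},{"travel":[0,0,0.05],"yaw":0,"gripper":0.65},{"travel":[0,0,0],"yaw":0,"gripper":0.65},{"travel":[0,0,0],"yaw":0,"gripper":0.65}]' 40
python3 -c "
from h import *
go(.6168,.0553,85,.0135)"
python3 -m inch '[{"travel":[0,0,0],"yaw":0,"gripper":0},{"travel":[0,0,0],"yaw":0,"gripper":0},{"travel":[0,0,0],"yaw":0,"gripper":0},{"travel":[0,0,0],"yaw":0,"gripper":0},{"travel":[0,0,0],"yaw":0,"gripper":0},{"travel":[0,0,0],"yaw":0,"gripper":0}]' 40
python3 -m inch '[{"travel":[0,0,-0.7],"yaw":0,"gripper":0},{"travel":[0,0,-1],"yaw":0,"gripper":0},{"travel":[0,0,-1],"yaw":0,"gripper":0},{"travel":[0,0,-1],"yaw":0,"gripper":0},{"travel":[0,0,0],"yaw":0,"gripper":0},{"travel":[0,0,0],"yaw":0,"gripper":0}]' 40
python3 -c "
from h import *
go(.4479,.3451,-6,.1)"
```

```text
time: 3.0
tool_pos: [0.618, 0.056, 0.0154]
orientation: [2.315, 2.122, 0.002]
ft_force: [-0.8, 0.5, 0.6]
opening: 0.059
gripper_force: 0.0
tcp [0.618  0.056  0.0154] phi 85.03 units x,y,z [-0.03 -0.05  0.08] yaw 0.01 f [-0.8  0.5  0.6] open 0.059 t 3.0
time: 3.5
tool_pos: [0.6171, 0.0555, 0.014]
orientation: [2.316, 2.122, 0.0]
ft_force: [0.4, -0.1, -0.5]
opening: 0.0222
gripper_force: 0.0
time: 4.0
tool_pos: [0.6179, 0.0555, 0.1076]
orientation: [2.315, 2.121, 0.003]
ft_force: [-0.1, -0.5, -0.1]
opening: 0.0003
gripper_force: 0.0
tcp [0.6179 0.0555 0.1076] phi 85.0 units x,y,z [10.95 -7.78  0.29] yaw 18.2 f [-0.1 -0.5 -0.1] open 0.0003 t 4.0
```

```bash
python3 - <<'E'
from h import *
c=cam("wrist"); P=cloud(c); 
im=topview(c,.022,.45,.78,-.08,.2,1800)
cv2.imwrite("pics/a2.png",im)
measure(c,"pliers",.56,.68,-.08,.18,(0,1))
v,u=np.where(COL["pliers"][0](*HSV(c["color"])))
q=P[v,u]; q=q[(q[:,1]<.13)&(q[:,1]>-.06)&(abs(q[:,0]-.62)<.06)]; print(np.nanpercentile(q,[5,50,95],axis=0))
E
```

```text
pliers L,W 45.0 36.5 heading 90.0 pca 38.6 mid from rear [0.6155 0.1047] from front [0.6155 0.0498] border False
[[0.5991641  0.0318419  0.02066709]
 [0.62452048 0.04600549 0.02227299]
 [0.63258298 0.06283069 0.02357177]]
```

View pics/a2.png

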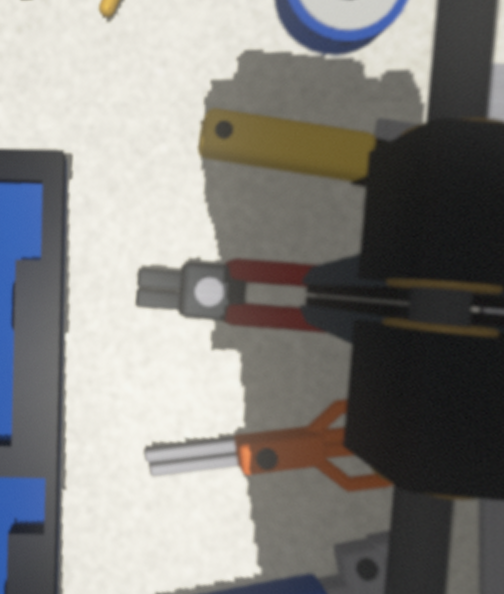

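The pliers have not moved: the fingers closed above them, so the open tips must ride higher than the TCP. I'll grip lower, with the TCP 3–4 mm above the worktop.

```bash

python3 -m inch '[{"travel":[0,0,0],"yaw":0,"gripper":0.65},{"travel":[0,0,0],"yaw":0,"gripper":0.65},{"travel":[0,0,0],"yaw":0,"gripper":0.65},{"travel":[0,0,1],"yaw":0,"gripper":0.65},{"travel":[0,0,1],"yaw":0,"gripper":0.65},{"travel":[0,0,0],"yaw":0,"gripper":0.65},{"travel":[0,0,0],"yaw":0,"gripper":0.65},{"travel":[0,0,1],"yaw":0,"gripper":0.65}]' 40
python3 -m inch '[{"travel":[0,0,0.5],"yaw":0,"gripper":0.65},{"travel":[0,0,0.4],"yaw":0,"gripper":0.65},{"travel":[0,0,0.2],"yaw":0,"gripper":0.65},{"travel":[0,0,0],"yaw":0,"gripper":0.65}]' 40
python3 -m inch '[{"travel":[0,0,0],"yaw":0,"gripper":0},{"travel":[0,0,0],"yaw":0,"gripper":0},{"travel":[0,0,0],"yaw":0,"gripper":0},{"travel":[0,0,0],"yaw":0,"gripper":0},{"travel":[0,0,0],"yaw":0,"gripper":0},{"travel":[0,0,0],"yaw":0,"gripper":0},{"travel":[0,0,0],"yaw":0,"gripper":0}]' 40
python3 -c "
from h import *
go(.6168,.0553,85,.0135)"
```

```text
time: 4.72
tool_pos: [0.6204, 0.0557, 0.0354]
orientation: [2.313, 2.12, 0.007]
ft_force: [1.5, 0.1, 1.4]
opening: 0.0508
gripper_force: 0.0
time: 5.05
tool_pos: [0.6166, 0.0555, 0.0032]
orientation: [-2.316, -2.122, 0.002]
ft_force: [-0.1, -0.5, -0.1]
opening: 0.0594
gripper_force: 0.0
time: 5.63
tool_pos: [0.6171, 0.0555, 0.0039]
orientation: [2.316, 2.122, 0.0]
ft_force: [-0.2, -0.1, -0.5]
opening: 0.0156
gripper_force: 0.0
tcp [0.6171 0.0555 0.0039] phi 85.0 units x,y,z [-0.01 -0.01 -0.38] yaw -0.0 f [-0.2 -0.1 -0.5] open 0.0156 t 5.6
```

```bash
python3 - <<'E'
from h import *
ims=[]
for n in("wrist","side"):
    c=cam(n); P=cloud(c)
    if n=="wrist": ims.append(cv2.resize(c["color"],(480,360)))
    else:
        rv,_=cv2.Rodrigues(c["Rm"].T); t=-c["Rm"].T@c["t"]
        u,v=cv2.projectPoints(np.array([[.617,.055,.03]]),rv,t,c["K"],c["D"])[0][0,0].astype(int); print(u,v)
        s=c["color"][max(v-45,0):v+45,max(u-40,0):u+40]; ims.append(cv2.resize(s,(320,360),interpolation=cv2.INTER_CUBIC))
cv2.imwrite("pics/a3.png",np.hstack(ims)); print(get_obs()["opening"],get_obs()["gripper_force"])
E
```

```text
282 170
0.007461204089050028 0.0
```

View pics/a3.png

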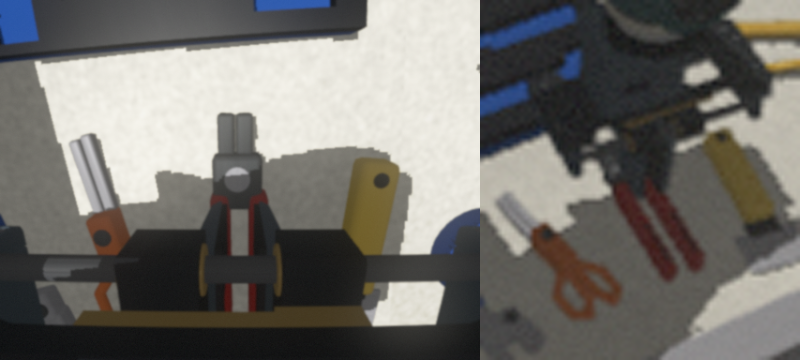

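The wrist view shows the fingers astride the two red handles (207 and 272, row 270), although the opening reads 7 mm with no force. I'll let a few rows pass and see whether it really grips.

```bash

python3 -m inch '[{"travel":[0,0,0],"yaw":0,"gripper":0},{"travel":[0,0,0],"yaw":0,"gripper":0},{"travel":[0,0,0],"yaw":0,"gripper":0},{"travel":[0,0,0],"yaw":0,"gripper":0}]' 40
python3 -m inch '[{"travel":[0,0,-0.8],"yaw":0,"gripper":0},{"travel":[0,0,-0.8],"yaw":0,"gripper":0},{"travel":[0,0,-0.8],"yaw":0,"gripper":0},{"travel":[0,0,0],"yaw":0,"gripper":0},{"travel":[0,0,0],"yaw":0,"gripper":0}]' 40
python3 - <<'E'
from h import *
c=cam("wrist"); P=cloud(c); cv2.imwrite("pics/a4.png",c["color"])
m=COL["pliers"][0](*HSV(c["color"])); v,u=np.where(m); q=P[v,u]; ok=(abs(q[:,0]-.617)<.06)&(q[:,1]<.13)
print(m.sum(),np.nanpercentile(q[ok],[5,50,95],axis=0))
# profile of the depth cloud of fingers: points near tcp
p=get_obs()["tool_pos"]; A=P.reshape(-1,3); A=A[(abs(A[:,1]-p[1])<.03)&(abs(A[:,0]-p[0])<.06)&(A[:,2]>.03)]
for lo in np.arange(.03,.2,.01):
    B=A[(A[:,2]>=lo)&(A[:,2]<lo+.01)]
    if len(B): print(round(lo,2),len(B),B[:,0].min().round(3),B[:,0].max().round(3))
E
```

```text
time: 6.07
tool_pos: [0.6169, 0.0555, 0.0037]
orientation: [-2.316, -2.122, 0.0]
ft_force: [-0.4, 0.9, 0.9]
opening: 0.0005
gripper_force: 0.0
time: 6.48
tool_pos: [0.6177, 0.0555, 0.0647]
orientation: [2.315, 2.122, 0.002]
ft_force: [0.1, -0.5, -1.1]
opening: 0.0001
gripper_force: 0.0
837 [[0.59986378 0.04281098 0.02040487]
 [0.62420106 0.05675159 0.02215457]
 [0.63342563 0.06900552 0.02343795]]
0.09 89 0.612 0.629
0.1 232 0.61 0.629
0.11 299 0.609 0.63
0.12 395 0.608 0.631
0.13 299 0.609 0.631
0.14 539 0.614 0.625
0.15 285 0.614 0.623
0.16 36 0.614 0.622
0.17 41 0.615 0.623
0.18 1287 0.616 0.677
0.19 6474 0.57 0.677
```

The cloud shows the fingers ending about 25 mm above the reported TCP. I'll check this directly by touching bare worktop beside the pliers with shut fingers.

```bash

python3 -m inch '[{"travel":[1,0.9,0],"yaw":0,"gripper":0},{"travel":[1,0.9,0],"yaw":0,"gripper":0},{"travel":[0.6,0,0.5],"yaw":0,"gripper":0},{"travel":[0,0,0.7],"yaw":0,"gripper":0},{"travel":[0,0,0.7],"yaw":0,"gripper":0},{"travel":[0,0,0.5],"yaw":0,"gripper":0},{"travel":[0,0,0],"yaw":0,"gripper":0},{"travel":[0,0,0],"yaw":0,"gripper":0}]' 40
python3 - <<'E'
from h import *
go(.66,.115,85,0)
c=cam("wrist"); P=cloud(c); p=get_obs()["tool_pos"]; A=P.reshape(-1,3); A=A[(abs(A[:,1]-p[1])<.03)&(abs(A[:,0]-p[0])<.025)]
A=A[~np.isnan(A[:,0])]
for lo in np.arange(-.01,.1,.01):
    B=A[(A[:,2]>=lo)&(A[:,2]<lo+.01)]
    if len(B): print(round(lo,2),len(B),B.min(0).round(3),B.max(0).round(3))
E
python3 -m inch '[{"travel":[0,0,0.1],"yaw":0,"gripper":0},{"travel":[0,0,0.1],"yaw":0,"gripper":0},{"travel":[0,0,0],"yaw":0,"gripper":0}]' 40
```

```text
time: 7.2
tool_pos: [0.6666, 0.1161, 0.0027]
orientation: [-2.315, -2.121, 0.003]
ft_force: [0.3, -0.6, 0.1]
opening: 0.0002
gripper_force: 0.0
tcp [0.6666 0.1161 0.0027] phi 84.99 units x,y,z [-0.07 -0.26  0.11] yaw -0.0 f [ 0.3 -0.6  0.1] open 0.0002 t 7.2
-0.01 386 [ 0.642  0.086 -0.001] [ 0.692  0.146 -0.   ]
0.0 3395 [0.642 0.086 0.   ] [0.692 0.146 0.003]
0.03 135 [0.66  0.13  0.032] [0.678 0.135 0.04 ]
0.04 243 [0.659 0.132 0.04 ] [0.679 0.135 0.05 ]
0.05 319 [0.658 0.132 0.05 ] [0.68  0.135 0.06 ]
0.06 416 [0.657 0.131 0.06 ] [0.68  0.135 0.07 ]
0.07 237 [0.658 0.132 0.07 ] [0.68  0.136 0.08 ]
0.08 783 [0.663 0.101 0.08 ] [0.674 0.135 0.09 ]
0.09 11 [0.664 0.116 0.099] [0.671 0.12  0.1  ]
time: 7.5
tool_pos: [0.6677, 0.1162, -0.001]
orientation: [2.316, 2.122, 0.001]
ft_force: [-0.2, 0.4, 0.6]
opening: 0.0004
gripper_force: 0.0
```

```bash

python3 -m inch '[{"travel":[0,0,0.3],"yaw":0,"gripper":0},{"travel":[0,0,0.3],"yaw":0,"gripper":0},{"travel":[0,0,0.2],"yaw":0,"gripper":0},{"travel":[0,0,0],"yaw":0,"gripper":0}]' 40
python3 -m inch '[{"travel":[0,0,0.1],"yaw":0,"gripper":0},{"travel":[0,0,0.1],"yaw":0,"gripper":0},{"travel":[0,0,0],"yaw":0,"gripper":0}]' 40

```

```text
time: 7.83
tool_pos: [0.6665, 0.1162, -0.0228]
orientation: [-2.315, -2.122, 0.003]
ft_force: [0.3, -0.3, 0.6]
opening: 0.0006
gripper_force: 0.0
time: 8.08
tool_pos: [0.6673, 0.1163, -0.0266]
orientation: [-2.316, -2.122, 0.001]
ft_force: [0.0, -0.0, -0.3]
opening: 0.0005
gripper_force: 0.0
```

```bash

python3 -m inch '[{"travel":[0,0,0.06],"yaw":0,"gripper":0},{"travel":[0,0,0],"yaw":0,"gripper":0}]' 40
python3 -m inch '[{"travel":[0,0,0.06],"yaw":0,"gripper":0},{"travel":[0,0,0],"yaw":0,"gripper":0}]' 40
python3 -m inch '[{"travel":[0,0,0.06],"yaw":0,"gripper":0},{"travel":[0,0,0],"yaw":0,"gripper":0}]' 40

```

```text
time: 8.25
tool_pos: [0.6675, 0.1163, -0.0278]
orientation: [-2.316, -2.122, -0.0]
ft_force: [-0.9, 0.2, -0.4]
opening: 0.0004
gripper_force: 0.0
time: 8.42
tool_pos: [0.6678, 0.1164, -0.0286]
orientation: [2.316, 2.122, 0.0]
ft_force: [-2.8, -0.5, 8.2]
opening: -0.0001
gripper_force: 4.6
time: 8.58
tool_pos: [0.6677, 0.1164, -0.0287]
orientation: [-2.316, -2.122, 0.001]
ft_force: [-12.9, -2.1, 31.9]
opening: 0.0002
gripper_force: 15.8
```

The shut tips touch the table at a TCP reading of z = −0.0285, so the real tips sit 28.5 mm above the reported TCP. All heights get that correction. Back to the pliers.

```bash

python3 -m inch '[{"travel":[0,0,-1],"yaw":0,"gripper":0.3},{"travel":[0,0,-1],"yaw":0,"gripper":0.65},{"travel":[0,0,-1],"yaw":0,"gripper":0.65},{"travel":[-0.9,-0.6,0],"yaw":0,"gripper":0.65},{"travel":[-0.9,-0.6,0],"yaw":0,"gripper":0.65},{"travel":[-0.8,-0.6,0],"yaw":0,"gripper":0.65},{"travel":[0,0,0],"yaw":0,"gripper":0.65},{"travel":[0,0,0],"yaw":0,"gripper":0.65}]' 40
python3 -c "
from h import *
go(.6168,.0553,85,-.016)"
```

```text
time: 9.25
tool_pos: [0.6165, 0.0548, 0.0445]
orientation: [-2.318, -2.121, -0.0]
ft_force: [0.7, 0.7, 0.4]
opening: 0.0505
gripper_force: 0.0
tcp [0.6165 0.0548 0.0445] phi 84.93 units x,y,z [0.02 0.01 2.42] yaw -0.01 f [0.7 0.7 0.4] open 0.0505 t 9.2
```

```bash

python3 -m inch '[{"travel":[0,0,0.8],"yaw":0,"gripper":0.65},{"travel":[0,0,0.8],"yaw":0,"gripper":0.65},{"travel":[0,0,0.8],"yaw":0,"gripper":0.65},{"travel":[0,0,0],"yaw":0,"gripper":0.65},{"travel":[0,0,0],"yaw":0,"gripper":0},{"travel":[0,0,0],"yaw":0,"gripper":0},{"travel":[0,0,0],"yaw":0,"gripper":0},{"travel":[0,0,0],"yaw":0,"gripper":0}]' 40
python3 -m inch '[{"travel":[0,0,0],"yaw":0,"gripper":0},{"travel":[0,0,0],"yaw":0,"gripper":0},{"travel":[0,0,0],"yaw":0,"gripper":0},{"travel":[0,0,-0.4],"yaw":0,"gripper":0},{"travel":[0,0,-0.8],"yaw":0,"gripper":0},{"travel":[0,0,-0.8],"yaw":0,"gripper":0},{"travel":[0,0,-0.8],"yaw":0,"gripper":0},{"travel":[0,0,0],"yaw":0,"gripper":0}]' 40
python3 -c "
from h import *
go(.4479,.3451,-1.25,.04)"
```

```text
time: 9.92
tool_pos: [0.6179, 0.0557, -0.0145]
orientation: [2.315, 2.122, 0.002]
ft_force: [-1.4, 0.6, 4.1]
opening: 0.0375
gripper_force: 40.0
time: 10.58
tool_pos: [0.6193, 0.0556, 0.0587]
orientation: [2.314, 2.12, 0.006]
ft_force: [0.8, 0.1, -1.1]
opening: 0.0375
gripper_force: 40.0
tcp [0.6193 0.0556 0.0587] phi 85.0 units x,y,z [10.94 -7.84  0.71] yaw 17.25 f [ 0.8  0.1 -1.1] open 0.0375 t 10.6
```

```bash

python3 -m inch '[{"travel":[0.9,-0.65,0],"yaw":0,"gripper":0},{"travel":[0.9,-0.65,0],"yaw":0,"gripper":0},{"travel":[0.9,-0.65,0],"yaw":0,"gripper":0},{"travel":[0.9,-0.65,0],"yaw":0,"gripper":0},{"travel":[0.9,-0.65,0],"yaw":0,"gripper":0},{"travel":[0.9,-0.65,0],"yaw":0,"gripper":0},{"travel":[0.9,-0.65,0],"yaw":0,"gripper":0},{"travel":[0.9,-0.65,0],"yaw":0,"gripper":0}]' 40 >/dev/null
python3 -m inch '[{"travel":[0.9,-0.65,0],"yaw":0,"gripper":0},{"travel":[0.9,-0.65,0],"yaw":0,"gripper":0},{"travel":[0.9,-0.65,0],"yaw":0,"gripper":0},{"travel":[0.9,-0.65,0],"yaw":0,"gripper":0},{"travel":[0,0,0],"yaw":1,"gripper":0},{"travel":[0,0,0],"yaw":1,"gripper":0},{"travel":[0,0,0],"yaw":1,"gripper":0},{"travel":[0,0,0],"yaw":1,"gripper":0}]' 40 >/dev/null
python3 -m inch '[{"travel":[0,0,0],"yaw":1,"gripper":0},{"travel":[0,0,0],"yaw":1,"gripper":0},{"travel":[0,0,0],"yaw":1,"gripper":0},{"travel":[0,0,0],"yaw":1,"gripper":0},{"travel":[0,0,0],"yaw":1,"gripper":0},{"travel":[0,0,0],"yaw":1,"gripper":0},{"travel":[0,0,0],"yaw":1,"gripper":0},{"travel":[0,0,0],"yaw":1,"gripper":0}]' 40 >/dev/null
python3 -m inch '[{"travel":[0,0,0],"yaw":1,"gripper":0},{"travel":[0,0,0],"yaw":1,"gripper":0},{"travel":[0,0,0],"yaw":1,"gripper":0},{"travel":[0,0,0],"yaw":1,"gripper":0},{"travel":[0,0,0],"yaw":1,"gripper":0},{"travel":[0,0,0],"yaw":0.25,"gripper":0},{"travel":[0,0,0],"yaw":0,"gripper":0},{"travel":[0,0,0],"yaw":0,"gripper":0}]' 40
python3 - <<'E'
from h import *
go(.4479,.3451,-1.25,.0)
c=cam("wrist"); pickle.dump(c,open("w5.pkl","wb")); P=cloud(c); p=get_obs()["tool_pos"]
# tool in hand: points with z between tips-16mm.. 
z=P[...,2]; m=(z>p[2]+.0285-.02)&(z<p[2]+.0285+.012)&(abs(P[...,0]-p[0])<.12)&(abs(P[...,1]-p[1])<.05)
print(m.sum(),np.nanpercentile(P[m],[.5,50,99.5],axis=0).round(4).tolist())
print("tip rel",(np.nanmax(P[m][:,0])-p[0]).round(4))
E
```

```text
time: 13.25
tool_pos: [0.4462, 0.3414, 0.0542]
orientation: [3.141, -0.03, -0.0]
ft_force: [-0.0, -0.1, -1.8]
opening: 0.0377
gripper_force: 40.0
tcp [0.4462 0.3414 0.0542] phi -1.1 units x,y,z [ 0.07 -0.15  2.17] yaw 0.03 f [-0.  -0.1 -1.8] open 0.0377 t 13.2
9218 [[0.3916, 0.3186, 0.0767], [0.4645, 0.3423, 0.0887], [0.5135, 0.3645, 0.0938]]
tip rel 0.0676
```

```bash
cat >> h.py <<'E'
def blue(c,x0,x1,y0,y1,s=2000):
    "blue extents at both planes: along x per blob, and y edges at slices"
    for z in(.024,.012):
        im=topview(c,z,x0,x1,y0,y1,s); H,S,V=HSV(im); m=((H>95)&(H<130)&(S>140)).astype(np.uint8)
        n,l,st,ce=cv2.connectedComponentsWithStats(m)
        for k in range(1,n):
            if st[k,4]<1500: continue
            r=np.where((l==k).any(1))[0]; out=[]
            for f in(.1,.3,.5,.7,.9):
                rr=int(r[0]+f*(r[-1]-r[0])); cc=np.where(l[rr]==k)[0]; out.append((round(x1-(rr+.5)/s,4),round(y1-(cc[0])/s,4),round(y1-(cc[-1]+1)/s,4)))
            print(z,"x",round(x1-r[0]/s,4),round(x1-(r[-1]+1)/s,4),out)
E
python3 - <<'E'
from h import *
c=pickle.load(open("w5.pkl","rb"))
blue(c,.5,.72,.30,.40)
cv2.imwrite("pics/a5.png",np.hstack([cv2.resize(c["color"],(440,330)),cv2.resize(topview(c,.024,.36,.72,.15,.41,917),(238,330))]))
E
```

```text
0.024 x 0.589 0.532 [(0.5832, np.float64(0.372), np.float64(0.3175)), (0.5722, np.float64(0.3735), np.float64(0.3175)), (0.5607, np.float64(0.3735), np.float64(0.3175)), (0.5493, np.float64(0.3735), np.float64(0.318)), (0.5383, np.float64(0.3735), np.float64(0.3185))]
0.012 x 0.5925 0.532 [(0.5862, np.float64(0.3735), np.float64(0.316)), (0.5742, np.float64(0.375), np.float64(0.3165)), (0.5622, np.float64(0.375), np.float64(0.3165)), (0.5502, np.float64(0.375), np.float64(0.3165)), (0.5383, np.float64(0.375), np.float64(0.317))]
```

View pics/a5.png

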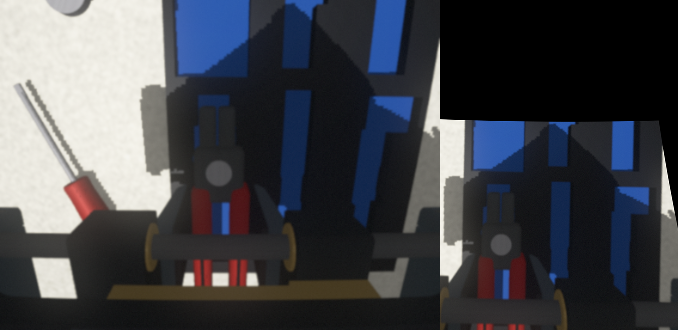

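Pliers in hand, pointing right at the tray. The snips pocket edge reads 0.532 against 0.5323 predicted, so the tray pose holds. Now the front end of the pliers pocket against the tool in hand, both in this image.

```bash
python3 - <<'E'
from h import *
c=pickle.load(open("w5.pkl","rb")); P=cloud(c); H,S,V=HSV(c["color"])
s=2000
for z in(.024,):
    im=topview(c,z,.48,.56,.22,.38,s); h,S2,v2=HSV(im); m=(h>95)&(h<130)&(S2>100)
    for y in(.355,.352,.335,.332,.281,.277,.273):
        col=m[:,int((.38-y)*s)]; r=np.where(col)[0]; r=r[r>60]; 
        print(y,"top edge x",[round(.56-i/s,4) for i in r[np.r_[True,np.diff(r)>3]][:4]] if len(r) else None)
p=[.4462,.3414,.0542]
red=COL["pliers"][0](H,S,V)&(P[...,2]>.07); q=P[red]; 
for a in np.arange(.40,.48,.01):
    b=q[(q[:,0]>a)&(q[:,0]<a+.01)]
    if len(b)>10: print("red",round(a,3),np.percentile(b[:,1],[1,99]).round(4),b[:,2].max().round(4))
z=P[...,2]; m=(z>.07)&(z<.10)&(abs(P[...,1]-.3414)<.02)
for a in np.arange(.46,.525,.005):
    b=P[m]; b=b[(b[:,0]>a)&(b[:,0]<a+.005)]
    if len(b): print("head",round(a,3),len(b),np.percentile(b[:,1],[1,99]).round(4),np.median(b[:,2]).round(4))
E
```

```text
0.355 top edge x [np.float64(0.5195)]
0.352 top edge x [np.float64(0.52)]
0.335 top edge x [np.float64(0.5295), np.float64(0.52)]
0.332 top edge x [np.float64(0.529)]
0.281 top edge x [np.float64(0.5225)]
0.277 top edge x [np.float64(0.5225)]
0.273 top edge x [np.float64(0.5225)]
red 0.4 [0.3243 0.3616] 0.0941
red 0.41 [0.3254 0.361 ] 0.0936
red 0.43 [0.3235 0.3609] 0.0933
red 0.44 [0.323  0.3609] 0.0929
red 0.45 [0.3231 0.3602] 0.0934
red 0.46 [0.3239 0.3594] 0.0923
red 0.47 [0.334  0.3489] 0.1894
head 0.46 696 [0.3219 0.3611] 0.0886
head 0.465 473 [0.3269 0.3583] 0.0886
head 0.47 509 [0.327 0.358] 0.0895
head 0.475 540 [0.3264 0.3578] 0.089
head 0.48 570 [0.3264 0.3576] 0.0884
head 0.485 554 [0.3276 0.3568] 0.0868
head 0.49 370 [0.3323 0.3538] 0.0872
head 0.495 379 [0.3323 0.3537] 0.0873
head 0.5 390 [0.3323 0.3535] 0.0873
head 0.505 394 [0.3323 0.3533] 0.0873
head 0.51 349 [0.3322 0.3531] 0.0868
```

```bash

python3 -m inch '[{"travel":[0.145,-0.13,0],"yaw":0.03,"gripper":0},{"travel":[0,0,0.6],"yaw":0,"gripper":0},{"travel":[0,0,0.6],"yaw":0,"gripper":0},{"travel":[0,0,0.4],"yaw":0,"gripper":0},{"travel":[0,0,0],"yaw":0,"gripper":0}]' 40
python3 -m inch '[{"travel":[0,0,0.1],"yaw":0,"gripper":0},{"travel":[0,0,0.1],"yaw":0,"gripper":0},{"travel":[0,0,0.1],"yaw":0,"gripper":0},{"travel":[0,0,0],"yaw":0,"gripper":0}]' 40
python3 -c "
from h import *
go(.4498,.3447,-1.25,-.0025)"
```

```text
time: 13.72
tool_pos: [0.449, 0.344, 0.0124]
orientation: [3.14, -0.037, -0.004]
ft_force: [-1.0, 0.4, -2.1]
opening: 0.0375
gripper_force: 40.0
time: 14.05
tool_pos: [0.4501, 0.3447, 0.0068]
orientation: [-3.141, 0.038, -0.0]
ft_force: [-0.6, -0.4, -0.7]
opening: 0.0372
gripper_force: 40.0
tcp [0.4501 0.3447 0.0068] phi -1.4 units x,y,z [-0.01 -0.    0.37] yaw -0.03 f [-0.6 -0.4 -0.7] open 0.0372 t 14.1
```

```bash

for k in 1; do python3 -m inch '[{"travel":[0,0,0.1],"yaw":0,"gripper":0},{"travel":[0,0,0],"yaw":0,"gripper":0}]' 40 | egrep 'tool_pos|ft_force|opening'
python3 -m inch '[{"travel":[0,0,0.1],"yaw":0,"gripper":0},{"travel":[0,0,0],"yaw":0,"gripper":0}]' 40| egrep 'tool_pos|ft_force|opening'
python3 -m inch '[{"travel":[0,0,0.1],"yaw":0,"gripper":0},{"travel":[0,0,0],"yaw":0,"gripper":0}]' 40| egrep 'tool_pos|ft_force|opening'
python3 -m inch '[{"travel":[0,0,0.07],"yaw":0,"gripper":0},{"travel":[0,0,0],"yaw":0,"gripper":0}]' 40| egrep 'tool_pos|ft_force|opening'; done
```

```text
tool_pos: [0.4504, 0.345, 0.0045]
ft_force: [0.5, 1.7, -1.4]
opening: 0.0376
tool_pos: [0.4505, 0.3449, 0.0019]
ft_force: [2.8, 1.5, 0.3]
opening: 0.0372
tool_pos: [0.4503, 0.3448, -0.0008]
ft_force: [3.5, 0.6, -1.1]
opening: 0.0374
tool_pos: [0.4502, 0.3448, -0.0025]
ft_force: [1.9, 2.5, -0.4]
opening: 0.0377
```

```bash

python3 -m inch '[{"travel":[0,0,0.06],"yaw":0,"gripper":0},{"travel":[0,0,0],"yaw":0,"gripper":0}]' 40 | egrep 'tool_pos|ft_force|opening'
python3 -m inch '[{"travel":[0,0,0.06],"yaw":0,"gripper":0},{"travel":[0,0,0],"yaw":0,"gripper":0}]' 40| egrep 'tool_pos|ft_force|opening'
python3 - <<'E'
from h import *
c=cam("wrist"); P=cloud(c); H,S,V=HSV(c["color"]); q=P[COL["pliers"][0](H,S,V)]; q=q[abs(q[:,1]-.345)<.03]; print(np.nanpercentile(q,[2,50,98],axis=0).round(4).tolist())
z=P[...,2]; m=(abs(P[...,1]-.345)<.02)&(z>.026)&(z<.05)&(P[...,0]>.467)&(P[...,0]<.54); print(np.nanpercentile(P[m],[2,50,99],axis=0).round(4).tolist())
E
```

```text
tool_pos: [0.4503, 0.3449, -0.0026]
ft_force: [-6.2, -5.0, 31.6]
opening: 0.0376
tool_pos: [0.4506, 0.3449, -0.0035]
ft_force: [-7.8, -8.2, 42.6]
opening: 0.0376
[[0.3966, 0.3271, 0.0218], [0.4452, 0.341, 0.0339], [0.475, 0.3646, 0.1163]]
[[0.4676, 0.331, 0.0269], [0.4894, 0.3458, 0.031], [0.5177, 0.3619, 0.0348]]
```

Fz rises hard at the floor and the red handles stand at z = 0.034, so the pliers are home. Release, then on to the snips.

```bash

python3 -m inch '[{"travel":[0,0,-0.12],"yaw":0,"gripper":0.5},{"travel":[0,0,0],"yaw":0,"gripper":0.5},{"travel":[0,0,0],"yaw":0,"gripper":0.5},{"travel":[0,0,-0.6],"yaw":0,"gripper":0.5},{"travel":[0,0,-1],"yaw":0,"gripper":0.5},{"travel":[0,0,-1],"yaw":0,"gripper":0.5},{"travel":[0,0,-1],"yaw":-1,"gripper":0.5},{"travel":[0,0,-0.5],"yaw":-1,"gripper":0.5}]' 30 |egrep 'tool_pos|open'
python3 -m inch '[{"travel":[0,0,0],"yaw":-1,"gripper":0.5},{"travel":[0,0,0],"yaw":-1,"gripper":0.5},{"travel":[0,0,0],"yaw":-1,"gripper":0.5},{"travel":[0,0,0],"yaw":-1,"gripper":0.5},{"travel":[0,0,0],"yaw":-1,"gripper":0.5},{"travel":[0,0,0],"yaw":-1,"gripper":0.5},{"travel":[0,0,0],"yaw":-1,"gripper":0.5},{"travel":[0,0,0],"yaw":-1,"gripper":0.5}]'>/dev/null
python3 -m inch '[{"travel":[0,0,0],"yaw":-1,"gripper":0.5},{"travel":[0,0,0],"yaw":-1,"gripper":0.5},{"travel":[0,0,0],"yaw":-1,"gripper":0.5},{"travel":[0,0,0],"yaw":-1,"gripper":0.5},{"travel":[0,0,0],"yaw":-1,"gripper":0.5},{"travel":[0,0,0],"yaw":-1,"gripper":0.5},{"travel":[0,0,0],"yaw":-1,"gripper":0.5},{"travel":[0,0,0],"yaw":-1,"gripper":0.5}]'>/dev/null
python3 -m inch '[{"travel":[0,0,0],"yaw":-1,"gripper":0.5},{"travel":[-1,0.2,0],"yaw":-0.5,"gripper":0.5},{"travel":[-1,0.2,0],"yaw":0,"gripper":0.5},{"travel":[-1,0.2,0],"yaw":0,"gripper":0.5},{"travel":[-1,0.2,0],"yaw":0,"gripper":0.5},{"travel":[-1,0.2,0],"yaw":0,"gripper":0.5},{"travel":[-1,0.2,0],"yaw":0,"gripper":0.5},{"travel":[-1,0.2,0],"yaw":0,"gripper":0.5}]'>/dev/null
python3 -m inch '[{"travel":[-1,0.2,0],"yaw":0,"gripper":0.5},{"travel":[-1,0.1,0],"yaw":0,"gripper":0.5},{"travel":[-1,0.1,0],"yaw":0,"gripper":0.5},{"travel":[-1,0,0],"yaw":0,"gripper":0.5},{"travel":[-1,0,0],"yaw":0,"gripper":0.5},{"travel":[0,0,0],"yaw":0,"gripper":0.5},{"travel":[0,0,0],"yaw":0,"gripper":0.5}]'|egrep 'tool_pos|open'
cat >> h.py <<'E'
def tip(c,x0,x1,y0,y1,zmin,zmax,head,q=99.7):
    "world points of a thing above the plane by depth: end along heading and the sideways extents along it"
    P=cloud(c).reshape(-1,3); m=(P[:,0]>x0)&(P[:,0]<x1)&(P[:,1]>y0)&(P[:,1]<y1)&(P[:,2]>zmin)&(P[:,2]<zmax); P=P[m]
    d=np.array([np.cos(np.radians(head)),np.sin(np.radians(head))]); n=np.array([-d[1],d[0]])
    a=P[:,:2]@d; b=P[:,:2]@n; hi=np.percentile(a,q); print("front end along heading",hi.round(4),"rear",np.percentile(a,100-q).round(4),len(P))
    for s in np.arange(.0,.15,.01):
        k=(a<hi-s)&(a>hi-s-.01)
        if k.sum()>8: print(" back",round(s*1000),k.sum(),"side",np.percentile(b[k],[2,98]).round(4),"mid xy",((hi-s-.005)*d+np.percentile(b[k],[2,98]).mean()*n).round(4),"z",np.percentile(P[k,2],90).round(4))
E
python3 - <<'E'
from h import *
go(.5309,.0424,96,-.0145)
c=cam("wrist");pickle.dump(c,open("w6.pkl","wb"))
im=measure(c,"snips",.49,.57,-.04,.14,(0,1))
tip(c,.47,.565,-.06,.14,.005,.03,96)
E
```

```text
tool_pos: [0.4504, 0.345, 0.1021]
opening: 0.0454
tool_pos: [0.5251, 0.0499, 0.0995]
opening: 0.0458
tcp [0.5251 0.0499 0.0995] phi 95.98 units x,y,z [-0.33  0.21  4.56] yaw -0.0 f [ 0.6  0.6 -0.5] open 0.0458 t 18.4
snips L,W 60.9 48.0 heading 96.6 pca 88.3 mid from rear [0.5234 0.0524] from front [0.5275 0.0166] border False
front end along heading 0.0626 rear -0.0821 3517
 back 0 193 side [-0.5348 -0.52  ] mid xy [0.5185 0.1124] z 0.0112
 back 10 203 side [-0.5349 -0.5198] mid xy [0.5195 0.1025] z 0.0111
 back 20 185 side [-0.5349 -0.5198] mid xy [0.5205 0.0925] z 0.0111
 back 30 175 side [-0.535  -0.5206] mid xy [0.522  0.0826] z 0.0113
 back 40 177 side [-0.5351 -0.5206] mid xy [0.5231 0.0727] z 0.0113
 back 50 272 side [-0.5366 -0.5199] mid xy [0.5246 0.0628] z 0.0231
 back 60 220 side [-0.5367 -0.5198] mid xy [0.5256 0.0528] z 0.0245
 back 70 213 side [-0.5368 -0.5197] mid xy [0.5266 0.0429] z 0.0238
 back 80 198 side [-0.5368 -0.5205] mid xy [0.5281 0.033 ] z 0.0236
 back 90 236 side [-0.5419 -0.5155] mid xy [0.5292 0.023 ] z 0.0234
 back 100 340 side [-0.5488 -0.5059] mid xy [0.5289 0.0129] z 0.0152
 back 110 329 side [-0.5526 -0.5011] mid xy [0.5294 0.0029] z 0.0152
 back 120 312 side [-0.5518 -0.5008] mid xy [ 0.53   -0.0071] z 0.0152
 back 130 356 side [-0.5511 -0.5024] mid xy [ 0.5314 -0.017 ] z 0.0151
 back 140 97 side [-0.5455 -0.5081] mid xy [ 0.5325 -0.0269] z 0.0151
```

```bash

python3 -m inch '[{"travel":[-0.27,0.04,0.5],"yaw":0,"gripper":0.5},{"travel":[0,0,1],"yaw":0,"gripper":0.5},{"travel":[0,0,1],"yaw":0,"gripper":0.5},{"travel":[0,0,1],"yaw":0,"gripper":0.5},{"travel":[0,0,0.7],"yaw":0,"gripper":0.5},{"travel":[0,0,0.36],"yaw":0,"gripper":0.5},{"travel":[0,0,0],"yaw":0,"gripper":0.5},{"travel":[0,0,0],"yaw":0,"gripper":0}]' 40 |egrep 'tool_pos|open'
python3 -m inch '[{"travel":[0,0,0],"yaw":0,"gripper":0},{"travel":[0,0,0],"yaw":0,"gripper":0},{"travel":[0,0,0],"yaw":0,"gripper":0},{"travel":[0,0,0],"yaw":0,"gripper":0},{"travel":[0,0,0],"yaw":0,"gripper":0},{"travel":[0,0,0],"yaw":0,"gripper":0}]' 40 |egrep 'tool_pos|open|grip'
python3 -m inch '[{"travel":[0,0,-0.5],"yaw":0,"gripper":0},{"travel":[0,0,-0.8],"yaw":0,"gripper":0},{"travel":[0,0,-0.8],"yaw":0,"gripper":0},{"travel":[0,0,-0.9],"yaw":0,"gripper":0},{"travel":[0.9,0.35,0],"yaw":0,"gripper":0},{"travel":[0.9,0.35,0],"yaw":0,"gripper":0},{"travel":[0.9,0.35,0],"yaw":0,"gripper":0},{"travel":[0.9,0.35,0],"yaw":0,"gripper":0}]' 40 |egrep 'tool_pos|open|grip'
```

```text
tool_pos: [0.527, 0.0445, -0.0142]
opening: 0.0413
tool_pos: [0.5277, 0.0442, -0.0132]
opening: 0.0173
gripper_force: 40.0
tool_pos: [0.5528, 0.1384, 0.0623]
opening: 0.0173
gripper_force: 40.0
```

```bash

python3 -m inch '[{"travel":[0.9,0.35,0],"yaw":0,"gripper":0},{"travel":[0.9,0.35,0],"yaw":0,"gripper":0},{"travel":[0.9,0.35,0],"yaw":0,"gripper":0},{"travel":[0.9,0.35,0],"yaw":0,"gripper":0},{"travel":[0.9,0.35,0],"yaw":0,"gripper":0},{"travel":[0.9,0.35,0],"yaw":0,"gripper":0},{"travel":[0.9,0.35,0],"yaw":0,"gripper":0},{"travel":[0.9,0.35,0],"yaw":0,"gripper":0}]' 40 |egrep 'tool_pos|open|grip'
python3 -m inch '[{"travel":[0.7,0.3,0],"yaw":1,"gripper":0},{"travel":[0,0,0],"yaw":1,"gripper":0},{"travel":[0,0,0],"yaw":1,"gripper":0},{"travel":[0,0,0],"yaw":1,"gripper":0},{"travel":[0,0,0],"yaw":1,"gripper":0},{"travel":[0,0,0],"yaw":1,"gripper":0},{"travel":[0,0,0],"yaw":1,"gripper":0},{"travel":[0,0,0],"yaw":1,"gripper":0}]' 40 >/dev/null
python3 -m inch '[{"travel":[0,0,0],"yaw":1,"gripper":0},{"travel":[0,0,0],"yaw":1,"gripper":0},{"travel":[0,0,0],"yaw":1,"gripper":0},{"travel":[0,0,0],"yaw":1,"gripper":0},{"travel":[0,0,0],"yaw":1,"gripper":0},{"travel":[0,0,0],"yaw":1,"gripper":0},{"travel":[0,0,0],"yaw":1,"gripper":0},{"travel":[0,0,0],"yaw":1,"gripper":0}]' 40 >/dev/null
python3 -m inch '[{"travel":[0,0,0],"yaw":1,"gripper":0},{"travel":[0,0,0],"yaw":1,"gripper":0},{"travel":[0,0,0],"yaw":1,"gripper":0},{"travel":[0,0,0],"yaw":0.4,"gripper":0},{"travel":[0,0,0],"yaw":0,"gripper":0},{"travel":[0,0,0],"yaw":0,"gripper":0}]' 40 |egrep 'tool_pos|open|grip'
python3 - <<'E'
from h import *
go(.6093,.3416,-1.25,-.0025)
c=cam("wrist");pickle.dump(c,open("w7.pkl","wb")); p=get_obs()["tool_pos"]; z=p[2]
tip(c,p[0]-.02,p[0]+.09,p[1]-.035,p[1]+.035,z+.013,z+.037,-1.25)
blue(c,.52,.72,.30,.40)
E
```

```text
tool_pos: [0.6031, 0.325, 0.0621]
opening: 0.0173
gripper_force: 40.0
tool_pos: [0.6085, 0.342, 0.0618]
opening: 0.0171
gripper_force: 40.0
tcp [0.6085 0.342  0.0618] phi -0.81 units x,y,z [0.03 0.02 2.57] yaw 0.09 f [ 0.4 -0.7 -1.9] open 0.0171 t 22.7
front end along heading 0.6753 rear 0.5869 4468
 back 0 494 side [0.3484 0.364 ] mid xy [0.6779 0.3415] z 0.0859
 back 10 497 side [0.3487 0.364 ] mid xy [0.6679 0.3419] z 0.0861
 back 20 472 side [0.3486 0.3635] mid xy [0.6579 0.3418] z 0.0861
 back 30 454 side [0.3484 0.3635] mid xy [0.6479 0.3419] z 0.0861
 back 40 445 side [0.3482 0.3636] mid xy [0.6379 0.342 ] z 0.0861
 back 50 853 side [0.3421 0.3694] mid xy [0.6279 0.3421] z 0.0979
 back 60 366 side [0.3472 0.3643] mid xy [0.6179 0.3424] z 0.0985
 back 70 452 side [0.347  0.3644] mid xy [0.6079 0.3425] z 0.0983
 back 80 421 side [0.3468 0.3645] mid xy [0.5979 0.3427] z 0.0981
```

```bash

python3 -m inch '[{"travel":[0.05,0.03,0],"yaw":0.09,"gripper":0},{"travel":[0,0,0.6],"yaw":0,"gripper":0},{"travel":[0,0,0.6],"yaw":0,"gripper":0},{"travel":[0,0,0.5],"yaw":0,"gripper":0},{"travel":[0,0,0.2],"yaw":0,"gripper":0},{"travel":[0,0,0.1],"yaw":0,"gripper":0},{"travel":[0,0,0.1],"yaw":0,"gripper":0},{"travel":[0,0,0],"yaw":0,"gripper":0}]' 40 |egrep 'tool_pos|force|open'
python3 -m inch '[{"travel":[0,0,0.1],"yaw":0,"gripper":0},{"travel":[0,0,0.1],"yaw":0,"gripper":0},{"travel":[0,0,0],"yaw":0,"gripper":0}]' 40| egrep 'tool_pos|ft_force|opening'
python3 -m inch '[{"travel":[0,0,0.1],"yaw":0,"gripper":0},{"travel":[0,0,0.1],"yaw":0,"gripper":0},{"travel":[0,0,0],"yaw":0,"gripper":0}]' 40| egrep 'tool_pos|ft_force|opening'
python3 -m inch '[{"travel":[0,0,0.06],"yaw":0,"gripper":0},{"travel":[0,0,0],"yaw":0,"gripper":0}]' 40| egrep 'tool_pos|ft_force|opening'
python3 -m inch '[{"travel":[0,0,0.06],"yaw":0,"gripper":0},{"travel":[0,0,0],"yaw":0,"gripper":0}]' 40| egrep 'tool_pos|ft_force|opening'

```

```text
tool_pos: [0.6097, 0.3413, 0.0082]
ft_force: [0.4, -0.8, -2.5]
opening: 0.0178
gripper_force: 40.0
tool_pos: [0.6105, 0.3416, 0.0039]
ft_force: [3.0, 0.8, -2.2]
opening: 0.0173
tool_pos: [0.6103, 0.3416, -0.0011]
ft_force: [2.1, 1.3, 3.7]
opening: 0.0177
tool_pos: [0.6104, 0.3416, -0.0012]
ft_force: [-7.3, -3.1, 25.9]
opening: 0.0175
tool_pos: [0.6106, 0.3416, -0.0015]
ft_force: [-12.6, -7.3, 41.4]
opening: 0.0175
```

```bash

python3 -m inch '[{"travel":[0,0,-0.12],"yaw":0,"gripper":0.4},{"travel":[0,0,0],"yaw":0,"gripper":0.4},{"travel":[0,0,0],"yaw":0,"gripper":0.4},{"travel":[0,0,-0.6],"yaw":0,"gripper":0.4},{"travel":[0,0,-1],"yaw":0,"gripper":0.5},{"travel":[0,0,-1],"yaw":0,"gripper":0.5},{"travel":[0,0,-1],"yaw":-1,"gripper":0.5},{"travel":[0,0,-0.5],"yaw":-1,"gripper":0.5}]' 30 |egrep 'tool_pos|open'
python3 - <<'E'
from h import *
c=cam("wrist");pickle.dump(c,open("w8.pkl","wb"));tip(c,.52,.70,.31,.385,.026,.06,-1.25)
E
python3 -m inch '[{"travel":[0,0,0],"yaw":-1,"gripper":0.5},{"travel":[0,0,0],"yaw":-1,"gripper":0.5},{"travel":[0,0,0],"yaw":-1,"gripper":0.5},{"travel":[0,0,0],"yaw":-1,"gripper":0.5},{"travel":[0,0,0],"yaw":-1,"gripper":0.5},{"travel":[0,0,0],"yaw":-1,"gripper":0.5},{"travel":[0,0,0],"yaw":-1,"gripper":0.5},{"travel":[0,0,0],"yaw":-1,"gripper":0.5}]'>/dev/null
python3 -m inch '[{"travel":[0,0,0],"yaw":-1,"gripper":0.5},{"travel":[0,0,0],"yaw":-1,"gripper":0.5},{"travel":[0,0,0],"yaw":-1,"gripper":0.5},{"travel":[0,0,0],"yaw":-1,"gripper":0.5},{"travel":[0,0,0],"yaw":-1,"gripper":0.5},{"travel":[0,0,0],"yaw":-1,"gripper":0.5},{"travel":[-0.8,0.4,0],"yaw":-0.5,"gripper":0.5},{"travel":[-0.8,0.4,0],"yaw":0,"gripper":0.5}]'>/dev/null
python3 -m inch '[{"travel":[-0.9,0.4,0],"yaw":0,"gripper":0.5},{"travel":[-0.9,0.4,0],"yaw":0,"gripper":0.5},{"travel":[-0.9,0.4,0],"yaw":0,"gripper":0.5},{"travel":[-0.9,0.4,0],"yaw":0,"gripper":0.5},{"travel":[-0.9,0.4,0],"yaw":0,"gripper":0.5},{"travel":[-0.9,0.4,0],"yaw":0,"gripper":0.5},{"travel":[-0.9,0.4,0],"yaw":0,"gripper":0.5},{"travel":[-0.9,0.4,0],"yaw":0,"gripper":0.5}]'>/dev/null
python3 -m inch '[{"travel":[-0.9,0.4,0],"yaw":0,"gripper":0.6},{"travel":[-0.9,0.4,0],"yaw":0,"gripper":0.6},{"travel":[-0.9,0.4,0],"yaw":0,"gripper":0.6},{"travel":[-0.6,0.2,0],"yaw":0,"gripper":0.6},{"travel":[0,0,0],"yaw":0,"gripper":0.6},{"travel":[0,0,0],"yaw":0,"gripper":0.6}]'|egrep 'tool_pos|open'
python3 - <<'E'
from h import *
go(.6976,.0103,81,-.0145)
c=cam("wrist");pickle.dump(c,open("w9.pkl","wb"))
im=measure(c,"scraper",.65,.74,-.07,.13,(0,-1))
tip(c,.65,.74,-.10,.13,.0035,.03,81)
E
```

```text
tool_pos: [0.6108, 0.3418, 0.1048]
opening: 0.0455
front end along heading 0.6891 rear 0.5325 2151
 back 0 27 side [0.331  0.3856] mid xy [0.6918 0.3433] z 0.0267
 back 10 31 side [0.3263 0.3925] mid xy [0.6818 0.3446] z 0.0267
 back 20 24 side [0.3332 0.3913] mid xy [0.6719 0.3477] z 0.0264
 back 30 21 side [0.3268 0.3928] mid xy [0.6618 0.3454] z 0.0266
 back 40 17 side [0.3317 0.3907] mid xy [0.6519 0.347 ] z 0.0266
 back 50 18 side [0.3262 0.3915] mid xy [0.6418 0.3449] z 0.0265
 back 60 176 side [0.3337 0.3809] mid xy [0.6318 0.3436] z 0.0352
 back 70 260 side [0.3461 0.3776] mid xy [0.6219 0.3484] z 0.0365
 back 80 246 side [0.3334 0.385 ] mid xy [0.6118 0.3459] z 0.0361
 back 90 245 side [0.3284 0.3742] mid xy [0.6017 0.3383] z 0.0355
 back 100 229 side [0.3453 0.3686] mid xy [0.5918 0.3441] z 0.0355
 back 110 197 side [0.3294 0.3743] mid xy [0.5817 0.3393] z 0.0342
 back 120 191 side [0.3338 0.3818] mid xy [0.5718 0.3454] z 0.0275
 back 130 174 side [0.333  0.3824] mid xy [0.5618 0.3455] z 0.0276
 back 140 181 side [0.3345 0.3819] mid xy [0.5518 0.3463] z 0.0274
tool_pos: [0.
[... 651 characters left out ...]
0236
 back 50 318 side [-0.6998 -0.6749] mid xy [0.7009 0.0317] z 0.0235
 back 60 314 side [-0.7    -0.6748] mid xy [0.6994 0.0218] z 0.0235
 back 70 314 side [-0.7001 -0.6747] mid xy [0.6979 0.012 ] z 0.0235
 back 80 293 side [-0.7003 -0.6746] mid xy [0.6964 0.0021] z 0.0234
 back 90 156 side [-0.701  -0.6742] mid xy [ 0.695  -0.0078] z 0.0232
 back 100 417 side [-0.7131 -0.6622] mid xy [ 0.6934 -0.0177] z 0.0103
 back 110 514 side [-0.7135 -0.6621] mid xy [ 0.692  -0.0276] z 0.0062
 back 120 497 side [-0.7135 -0.6618] mid xy [ 0.6903 -0.0375] z 0.0062
 back 130 480 side [-0.7129 -0.6617] mid xy [ 0.6884 -0.0473] z 0.0062
 back 140 65 side [-0.7138 -0.6609] mid xy [ 0.6868 -0.0572] z 0.0059
```

```bash

python3 -m inch '[{"travel":[-0.31,0.15,0.5],"yaw":0,"gripper":0.6},{"travel":[0,0,1],"yaw":0,"gripper":0.6},{"travel":[0,0,1],"yaw":0,"gripper":0.6},{"travel":[0,0,1],"yaw":0,"gripper":0.6},{"travel":[0,0,0.7],"yaw":0,"gripper":0.6},{"travel":[0,0,0.4],"yaw":0,"gripper":0.6},{"travel":[0,0,0],"yaw":0,"gripper":0.6},{"travel":[0,0,0],"yaw":0,"gripper":0}]' 40 |egrep 'tool_pos|open'
python3 -m inch '[{"travel":[0,0,0],"yaw":0,"gripper":0},{"travel":[0,0,0],"yaw":0,"gripper":0},{"travel":[0,0,0],"yaw":0,"gripper":0},{"travel":[0,0,0],"yaw":0,"gripper":0},{"travel":[0,0,0],"yaw":0,"gripper":0},{"travel":[0,0,0],"yaw":0,"gripper":0},{"travel":[0,0,0],"yaw":0,"gripper":0}]' 40 |egrep 'tool_pos|open|grip'
python3 -m inch '[{"travel":[0,0,-0.5],"yaw":0,"gripper":0},{"travel":[0,0,-0.8],"yaw":0,"gripper":0},{"travel":[0,0,-0.8],"yaw":0,"gripper":0},{"travel":[0,0,-0.9],"yaw":0,"gripper":0},{"travel":[0.9,-0.6,0],"yaw":0,"gripper":0},{"travel":[0.9,-0.6,0],"yaw":0,"gripper":0},{"travel":[0.9,-0.6,0],"yaw":0,"gripper":0},{"travel":[0.9,-0.6,0],"yaw":0,"gripper":0}]' 40 |egrep 'tool_pos|open|grip'
python3 -m inch '[{"travel":[0.9,-0.6,0],"yaw":0,"gripper":0},{"travel":[0.9,-0.6,0],"yaw":0,"gripper":0},{"travel":[0.9,-0.6,0],"yaw":0,"gripper":0},{"travel":[0.7,-0.5,0],"yaw":-1,"gripper":0},{"travel":[0,0,0],"yaw":-1,"gripper":0},{"travel":[0,0,0],"yaw":-1,"gripper":0},{"travel":[0,0,0],"yaw":-1,"gripper":0},{"travel":[0,0,0],"yaw":-1,"gripper":0}]' 40 |egrep 'tool_pos|open|grip'
python3 -m inch '[{"travel":[0,0,0],"yaw":-1,"gripper":0},{"travel":[0,0,0],"yaw":-1,"gripper":0},{"travel":[0,0,0],"yaw":-1,"gripper":0},{"travel":[0,0,0],"yaw":-1,"gripper":0},{"travel":[0,0,0],"yaw":-1,"gripper":0},{"travel":[0,0,0],"yaw":-1,"gripper":0},{"travel":[0,0,0],"yaw":-1,"gripper":0},{"travel":[0,0,0],"yaw":-1,"gripper":0}]' 40 >/dev/null
python3 -m inch '[{"travel":[0,0,0],"yaw":-1,"gripper":0},{"travel":[0,0,0],"yaw":-1,"gripper":0},{"travel":[0,0,0],"yaw":-1,"gripper":0},{"travel":[0,0,0],"yaw":-1,"gripper":0},{"travel":[0,0,0],"yaw":-1,"gripper":0},{"travel":[0,0,0],"yaw":-1,"gripper":0},{"travel":[0,0,0],"yaw":-0.6,"gripper":0},{"travel":[0,0,0],"yaw":0,"gripper":0}]' 40 |egrep 'tool_pos|open|grip'
python3 - <<'E'
from h import *
go(.6098,.2055,178.75,-.0025)
c=cam("wrist");pickle.dump(c,open("w10.pkl","wb")); p=get_obs()["tool_pos"]; z=p[2]
tip(c,p[0]-.1,p[0]+.02,p[1]-.04,p[1]+.04,z+.013,z+.037,178.75)
blue(c,.50,.72,.16,.3)
E
```

```text
tool_pos: [0.6981, 0.0134, -0.0142]
opening: 0.0507
tool_pos: [0.6987, 0.0131, -0.013]
opening: 0.0255
gripper_force: 40.0
tool_pos: [0.6523, 0.1121, 0.0621]
opening: 0.0254
gripper_force: 40.0
tool_pos: [0.609, 0.2043, 0.0619]
opening: 0.0254
gripper_force: 40.0
tool_pos: [0.6091, 0.2041, 0.0618]
opening: 0.0254
gripper_force: 40.0
tcp [0.6091 0.2041 0.0618] phi 179.29 units x,y,z [-0.02  0.06  2.57] yaw 0.11 f [ 0.1  0.4 -1.7] open 0.0254 t 31.5
front end along heading -0.5316 rear -0.6199 7708
 back 0 970 side [-0.2294 -0.2057] mid xy [0.5413 0.2058] z 0.0981
 back 10 942 side [-0.23   -0.2054] mid xy [0.5513 0.2057] z 0.0983
 back 20 949 side [-0.2301 -0.2054] mid xy [0.5613 0.2056] z 0.0981
 back 30 879 side [-0.23   -0.2057] mid xy [0.5713 0.2055] z 0.0981
 back 40 847 side [-0.2305 -0.2057] mid xy [0.5813 0.2055] z 0.0982
 back 50 943 side [-0.2356 -0.2006] mid xy [0.5913 0.2052] z 0.098
 back 60 806 side [-0.231  -0.2053] mid xy [0.6013 0.2051] z 0.0981
 back 70 744 side [-0.231  -0.2055] mid xy [0.6113 0.205 ] z 0.0981
 back 80 603 side [-0.2312 -0.2055] mid xy [0.6213 0.204
[... 907 characters left out ...]
5), np.float64(0.262)), (0.5942, np.float64(0.2915), np.float64(0.2615)), (0.5722, np.float64(0.292), np.float64(0.2705)), (0.5502, np.float64(0.2925), np.float64(0.271))]
0.012 x 0.521 0.5005 [(0.5187, np.float64(0.289), np.float64(0.2675)), (0.5148, np.float64(0.289), np.float64(0.268)), (0.5108, np.float64(0.289), np.float64(0.268)), (0.5068, np.float64(0.29), np.float64(0.268)), (0.5028, np.float64(0.29), np.float64(0.268))]
0.012 x 0.515 0.5005 [(0.5137, np.float64(0.2185), np.float64(0.1745)), (0.5108, np.float64(0.219), np.float64(0.1745)), (0.5077, np.float64(0.219), np.float64(0.1745)), (0.5052, np.float64(0.219), np.float64(0.1745)), (0.5022, np.float64(0.219), np.float64(0.1745))]
```

```bash

python3 -m inch '[{"travel":[0,0.07,0],"yaw":0.11,"gripper":0},{"travel":[0,0,0.6],"yaw":0,"gripper":0},{"travel":[0,0,0.6],"yaw":0,"gripper":0},{"travel":[0,0,0.5],"yaw":0,"gripper":0},{"travel":[0,0,0.2],"yaw":0,"gripper":0},{"travel":[0,0,0.1],"yaw":0,"gripper":0},{"travel":[0,0,0.1],"yaw":0,"gripper":0},{"travel":[0,0,0],"yaw":0,"gripper":0}]' 40 |egrep 'tool_pos|force|open'
python3 -m inch '[{"travel":[0,0,0.1],"yaw":0,"gripper":0},{"travel":[0,0,0.1],"yaw":0,"gripper":0},{"travel":[0,0,0],"yaw":0,"gripper":0}]' 40| egrep 'tool_pos|ft_force|opening'
python3 -m inch '[{"travel":[0,0,0.1],"yaw":0,"gripper":0},{"travel":[0,0,0.1],"yaw":0,"gripper":0},{"travel":[0,0,0],"yaw":0,"gripper":0}]' 40| egrep 'tool_pos|ft_force|opening'
python3 -m inch '[{"travel":[0,0,0.05],"yaw":0,"gripper":0},{"travel":[0,0,0],"yaw":0,"gripper":0}]' 40| egrep 'tool_pos|ft_force|opening'

```

```text
tool_pos: [0.609, 0.2058, 0.0081]
ft_force: [-0.1, -0.5, -0.8]
opening: 0.0255
gripper_force: 40.0
tool_pos: [0.6097, 0.2059, 0.0038]
ft_force: [2.8, 0.2, -2.6]
opening: 0.0253
tool_pos: [0.6096, 0.2059, -0.001]
ft_force: [1.5, -0.9, 6.2]
opening: 0.0256
tool_pos: [0.6097, 0.2059, -0.0011]
ft_force: [-7.4, -3.5, 26.9]
opening: 0.0256
```

```bash

python3 -m inch '[{"travel":[0,0,-0.12],"yaw":0,"gripper":0.45},{"travel":[0,0,0],"yaw":0,"gripper":0.45},{"travel":[0,0,0],"yaw":0,"gripper":0.45},{"travel":[0,0,-0.6],"yaw":0,"gripper":0.5},{"travel":[0,0,-1],"yaw":0,"gripper":0.5},{"travel":[0,0,-1],"yaw":0,"gripper":0.5},{"travel":[0,0,-1],"yaw":1,"gripper":0.5},{"travel":[0,0,-0.5],"yaw":1,"gripper":0.5}]' 30 |egrep 'tool_pos|open'
python3 - <<'E'
from h import *
c=cam("wrist");pickle.dump(c,open("w11.pkl","wb"));tip(c,.52,.70,.17,.24,.026,.06,178.75)
E
python3 -m inch '[{"travel":[0,0,0],"yaw":1,"gripper":0.5},{"travel":[0,0,0],"yaw":1,"gripper":0.5},{"travel":[0,0,0],"yaw":1,"gripper":0.5},{"travel":[0,0,0],"yaw":1,"gripper":0.5},{"travel":[0,0,0],"yaw":1,"gripper":0.5},{"travel":[0,0,0],"yaw":1,"gripper":0.5},{"travel":[0,0,0],"yaw":1,"gripper":0.5},{"travel":[0,0,0],"yaw":1,"gripper":0.5}]'>/dev/null
python3 -m inch '[{"travel":[0,0,0],"yaw":1,"gripper":0.5},{"travel":[0,0,0],"yaw":1,"gripper":0.5},{"travel":[0,0,0],"yaw":1,"gripper":0.5},{"travel":[0,0,0],"yaw":1,"gripper":0.5},{"travel":[0,0,0],"yaw":1,"gripper":0.5},{"travel":[0,0,0],"yaw":1,"gripper":0.5},{"travel":[-0.7,-0.9,0],"yaw":0.15,"gripper":0.5},{"travel":[-0.7,-0.9,0],"yaw":0,"gripper":0.5}]'>/dev/null
python3 -m inch '[{"travel":[-0.7,-0.9,0],"yaw":0,"gripper":0.5},{"travel":[-0.7,-0.9,0],"yaw":0,"gripper":0.5},{"travel":[-0.7,-0.9,0],"yaw":0,"gripper":0.5},{"travel":[-0.7,-0.9,0],"yaw":0,"gripper":0.5},{"travel":[-0.7,-0.9,0],"yaw":0,"gripper":0.5},{"travel":[-0.7,-0.9,0],"yaw":0,"gripper":0.5},{"travel":[0,-0.3,0],"yaw":0,"gripper":0.5},{"travel":[0,0,0],"yaw":0,"gripper":0.5}]'|egrep 'tool_pos|open'
python3 - <<'E'
from h import *
go(.4393,.0311,98,-.0145)
c=cam("wrist");pickle.dump(c,open("w12.pkl","wb"))
im=measure(c,"spanner",.38,.50,-.07,.15,(0,-1))
tip(c,.40,.50,-.08,.14,.006,.03,98)
E
```

```text
tool_pos: [0.6102, 0.2062, 0.1065]
opening: 0.0456
front end along heading -0.522 rear -0.6307 3487
 back 0 33 side [-0.251  -0.1849] mid xy [0.5316 0.2064] z 0.0267
 back 10 387 side [-0.233  -0.2009] mid xy [0.5416 0.2052] z 0.0353
 back 20 402 side [-0.2331 -0.195 ] mid xy [0.5515 0.2021] z 0.0357
 back 30 387 side [-0.2328 -0.1991] mid xy [0.5615 0.2037] z 0.0355
 back 40 377 side [-0.2328 -0.199 ] mid xy [0.5715 0.2035] z 0.0354
 back 50 356 side [-0.2328 -0.2071] mid xy [0.5816 0.2073] z 0.0354
 back 60 349 side [-0.2328 -0.2072] mid xy [0.5916 0.2071] z 0.0353
 back 70 339 side [-0.2329 -0.2076] mid xy [0.6016 0.2072] z 0.0354
 back 80 332 side [-0.2329 -0.1993] mid xy [0.6115 0.2028] z 0.0355
 back 90 328 side [-0.2328 -0.2059] mid xy [0.6216 0.2058] z 0.0353
 back 100 176 side [-0.2415 -0.1918] mid xy [0.6315 0.2029] z 0.0351
tool_pos: [0.441, 0.0406, 0.1028]
opening: 0.0457
tcp [0.441  0.0406 0.1028] phi 97.82 units x,y,z [-0.37 -0.12  4.69] yaw -0.04 f [ 0.9  0.2 -1.3] open 0.0457 t 35.6
spanner L,W 98.9 17.1 heading -79.2 pca -79.1 mid from rear [0.4393 0.0317] from front
[... 407 characters left out ...]
 z 0.0235
 back 50 248 side [-0.4473 -0.4287] mid xy [0.4336 0.0619] z 0.0235
 back 60 240 side [-0.4482 -0.4294] mid xy [0.4358 0.0521] z 0.0233
 back 70 239 side [-0.4482 -0.4293] mid xy [0.4372 0.0422] z 0.0235
 back 80 228 side [-0.4492 -0.43  ] mid xy [0.4394 0.0324] z 0.0234
 back 90 216 side [-0.4492 -0.4308] mid xy [0.4412 0.0226] z 0.0235
 back 100 152 side [-0.4483 -0.4333] mid xy [0.4434 0.0128] z 0.0215
 back 110 426 side [-0.4649 -0.4275] mid xy [0.4501 0.0037] z 0.0195
 back 120 412 side [-0.4655 -0.4274] mid xy [ 0.4517 -0.0062] z 0.0211
 back 130 348 side [-0.4686 -0.4281] mid xy [ 0.455  -0.0159] z 0.0195
 back 140 267 side [-0.4688 -0.4281] mid xy [ 0.4564 -0.0257] z 0.0184
```

```bash

python3 -m inch '[{"travel":[-0.29,-0.11,0.5],"yaw":-0.58,"gripper":0.5},{"travel":[0,0,1],"yaw":0,"gripper":0.5},{"travel":[0,0,1],"yaw":0,"gripper":0.5},{"travel":[0,0,1],"yaw":0,"gripper":0.5},{"travel":[0,0,0.8],"yaw":0,"gripper":0.5},{"travel":[0,0,0.4],"yaw":0,"gripper":0.5},{"travel":[0,0,0],"yaw":0,"gripper":0.5},{"travel":[0,0,0],"yaw":0,"gripper":0}]' 40 |egrep 'tool_pos|open'
python3 -m inch '[{"travel":[0,0,0],"yaw":0,"gripper":0},{"travel":[0,0,0],"yaw":0,"gripper":0},{"travel":[0,0,0],"yaw":0,"gripper":0},{"travel":[0,0,0],"yaw":0,"gripper":0},{"travel":[0,0,0],"yaw":0,"gripper":0},{"travel":[0,0,0],"yaw":0,"gripper":0},{"travel":[0,0,0],"yaw":0,"gripper":0}]' 40 |egrep 'tool_pos|open|grip'
python3 -m inch '[{"travel":[0,0,-0.5],"yaw":0,"gripper":0},{"travel":[0,0,-0.8],"yaw":0,"gripper":0},{"travel":[0,0,-0.8],"yaw":0,"gripper":0},{"travel":[0,0,-0.9],"yaw":0,"gripper":0},{"travel":[0.95,0.16,0],"yaw":0,"gripper":0},{"travel":[0.95,0.16,0],"yaw":0,"gripper":0},{"travel":[0.95,0.16,0],"yaw":0,"gripper":0},{"travel":[0.95,0.16,0],"yaw":0,"gripper":0}]' 40 |egrep 'tool_pos|open|grip'
python3 -m inch '[{"travel":[0.95,0.16,0],"yaw":0,"gripper":0},{"travel":[0.95,0.16,0],"yaw":0,"gripper":0},{"travel":[0.95,0.16,0],"yaw":0,"gripper":0},{"travel":[0.95,0.16,0],"yaw":0,"gripper":0},{"travel":[0.95,0.16,0],"yaw":0,"gripper":0},{"travel":[0.95,0.16,0],"yaw":1,"gripper":0},{"travel":[0,0,0],"yaw":1,"gripper":0},{"travel":[0,0,0],"yaw":1,"gripper":0}]' 40 |egrep 'tool_pos|open|grip'
python3 -m inch '[{"travel":[0,0,0],"yaw":1,"gripper":0},{"travel":[0,0,0],"yaw":1,"gripper":0},{"travel":[0,0,0],"yaw":1,"gripper":0},{"travel":[0,0,0],"yaw":1,"gripper":0},{"travel":[0,0,0],"yaw":1,"gripper":0},{"travel":[0,0,0],"yaw":1,"gripper":0},{"travel":[0,0,0],"yaw":1,"gripper":0},{"travel":[0,0,0],"yaw":1,"gripper":0}]' 40 >/dev/null
python3 -m inch '[{"travel":[0,0,0],"yaw":1,"gripper":0},{"travel":[0,0,0],"yaw":1,"gripper":0},{"travel":[0,0,0],"yaw":1,"gripper":0},{"travel":[0,0,0],"yaw":1,"gripper":0},{"travel":[0,0,0],"yaw":1,"gripper":0},{"travel":[0,0,0],"yaw":1,"gripper":0},{"travel":[0,0,0],"yaw":1,"gripper":0},{"travel":[0,0,0],"yaw":1,"gripper":0}]' 40 >/dev/null
python3 -m inch '[{"travel":[0,0,0],"yaw":1,"gripper":0},{"travel":[0,0,0],"yaw":0.4,"gripper":0},{"travel":[0,0,0],"yaw":0,"gripper":0},{"travel":[0,0,0],"yaw":0,"gripper":0}]' 40 |egrep 'tool_pos|open|grip'
python3 - <<'E'
from h import *
go(.4349,.2774,-1.25,-.0025)
c=cam("wrist");pickle.dump(c,open("w13.pkl","wb")); p=get_obs()["tool_pos"]; z=p[2]
tip(c,p[0]-.02,p[0]+.1,p[1]-.04,p[1]+.04,z+.013,z+.037,-1.25)
blue(c,.46,.62,.16,.32)
E
```

```text
tool_pos: [0.4415, 0.0341, -0.0146]
opening: 0.0415
tool_pos: [0.4415, 0.0337, -0.0139]
opening: 0.0196
gripper_force: 40.0
tool_pos: [0.4391, 0.131, 0.0609]
opening: 0.0194
gripper_force: 40.0
tool_pos: [0.4359, 0.2757, 0.0606]
opening: 0.0195
gripper_force: 40.0
tool_pos: [0.436, 0.2745, 0.0606]
opening: 0.02
gripper_force: 40.0
tcp [0.436  0.2745 0.0606] phi -1.17 units x,y,z [-0.05 -0.11  2.52] yaw 0.02 f [-0.   0.4 -1. ] open 0.02 t 39.9
front end along heading 0.5146 rear 0.4163 5526
 back 0 588 side [0.275  0.2942] mid xy [0.5157 0.2734] z 0.0971
 back 10 608 side [0.2748 0.2944] mid xy [0.5057 0.2736] z 0.0973
 back 20 627 side [0.2751 0.2941] mid xy [0.4957 0.2738] z 0.0973
 back 30 567 side [0.275  0.2941] mid xy [0.4857 0.274 ] z 0.0973
 back 40 555 side [0.2748 0.2943] mid xy [0.4757 0.2742] z 0.0973
 back 50 555 side [0.2747 0.2944] mid xy [0.4657 0.2745] z 0.0973
 back 60 622 side [0.2688 0.3   ] mid xy [0.4557 0.2745] z 0.0973
 back 70 498 side [0.2748 0.2941] mid xy [0.4457 0.2748] z 0.0973
 back 80 466 side [0.2746 0.2943] mid xy [0.4357 0.275 ] z 0.0973
 back 90 423
[... 957 characters left out ...]
loat64(0.267)), (0.5617, np.float64(0.2915), np.float64(0.267)), (0.5533, np.float64(0.292), np.float64(0.2675)), (0.5443, np.float64(0.2915), np.float64(0.2675))]
0.012 x 0.524 0.4605 [(0.5178, np.float64(0.2885), np.float64(0.2585)), (0.5052, np.float64(0.289), np.float64(0.2585)), (0.4922, np.float64(0.2895), np.float64(0.2585)), (0.4798, np.float64(0.2895), np.float64(0.259)), (0.4672, np.float64(0.2905), np.float64(0.259))]
0.012 x 0.5165 0.4605 [(0.5108, np.float64(0.217), np.float64(0.1765)), (0.4998, np.float64(0.2175), np.float64(0.175)), (0.4888, np.float64(0.2185), np.float64(0.175)), (0.4778, np.float64(0.221), np.float64(0.1945)), (0.4667, np.float64(0.2215), np.float64(0.195))]
```

```bash

python3 -m inch '[{"travel":[-0.02,-0.115,0],"yaw":0.02,"gripper":0},{"travel":[0,0,0.6],"yaw":0,"gripper":0},{"travel":[0,0,0.6],"yaw":0,"gripper":0},{"travel":[0,0,0.5],"yaw":0,"gripper":0},{"travel":[0,0,0.2],"yaw":0,"gripper":0},{"travel":[0,0,0.1],"yaw":0,"gripper":0},{"travel":[0,0,0.1],"yaw":0,"gripper":0},{"travel":[0,0,0],"yaw":0,"gripper":0}]' 40 |egrep 'tool_pos|force|open'
python3 -m inch '[{"travel":[0,0,0.1],"yaw":0,"gripper":0},{"travel":[0,0,0.1],"yaw":0,"gripper":0},{"travel":[0,0,0],"yaw":0,"gripper":0}]' 40| egrep 'tool_pos|ft_force|opening'
python3 -m inch '[{"travel":[0,0,0.1],"yaw":0,"gripper":0},{"travel":[0,0,0.1],"yaw":0,"gripper":0},{"travel":[0,0,0],"yaw":0,"gripper":0}]' 40| egrep 'tool_pos|ft_force|opening'
python3 -m inch '[{"travel":[0,0,0.05],"yaw":0,"gripper":0},{"travel":[0,0,0],"yaw":0,"gripper":0}]' 40| egrep 'tool_pos|ft_force|opening'

```

```text
tool_pos: [0.4357, 0.2775, 0.0078]
ft_force: [0.1, -0.7, -1.7]
opening: 0.0195
gripper_force: 40.0
tool_pos: [0.436, 0.2776, 0.0029]
ft_force: [3.3, -0.3, -3.1]
opening: 0.0195
tool_pos: [0.4359, 0.2776, -0.002]
ft_force: [-0.4, -0.5, 6.5]
opening: 0.0197
tool_pos: [0.4361, 0.2776, -0.0022]
ft_force: [-7.8, -5.4, 33.9]
opening: 0.0198
```

```bash

python3 -m inch '[{"travel":[0,0,-0.12],"yaw":0,"gripper":0.42},{"travel":[0,0,0],"yaw":0,"gripper":0.42},{"travel":[0,0,0],"yaw":0,"gripper":0.42},{"travel":[0,0,-0.6],"yaw":0,"gripper":0.42},{"travel":[0,0,-1],"yaw":0,"gripper":0.5},{"travel":[0,0,-1],"yaw":0,"gripper":0.5},{"travel":[0,0,-1],"yaw":0,"gripper":0.5},{"travel":[0,0,-1],"yaw":0,"gripper":0.5}]' 30 |egrep 'tool_pos|open'
python3 - <<'E'
from h import *
c=cam("wrist");pickle.dump(c,open("w14.pkl","wb"));tip(c,.40,.54,.24,.31,.026,.06,-1.25)
E
python3 -m inch '[{"travel":[0.2,0.95,0],"yaw":0,"gripper":0.5},{"travel":[0.2,0.95,0],"yaw":0,"gripper":0.5},{"travel":[0.2,0.95,0],"yaw":0,"gripper":0.5},{"travel":[0.2,0.95,0],"yaw":0,"gripper":0.5},{"travel":[0.2,0.95,0],"yaw":0,"gripper":0.5},{"travel":[0.2,0.95,0],"yaw":0,"gripper":0.5},{"travel":[0.2,0.95,0],"yaw":0,"gripper":0.5},{"travel":[0.2,0.95,0],"yaw":0,"gripper":0.5}]' >/dev/null
python3 -m inch '[{"travel":[0.2,0.95,0],"yaw":0,"gripper":0.5},{"travel":[0.2,0.95,0],"yaw":0,"gripper":0.5},{"travel":[0.2,0.95,0],"yaw":0,"gripper":0.5},{"travel":[0.2,0.95,0],"yaw":0,"gripper":0.5},{"travel":[0.2,0.95,0],"yaw":0,"gripper":0.5},{"travel":[0.2,0.95,0],"yaw":0,"gripper":0.5},{"travel":[0.2,0.95,0],"yaw":0,"gripper":0.5},{"travel":[0.2,0.95,0],"yaw":0,"gripper":0.5}]' >/dev/null
python3 -m inch '[{"travel":[0.2,0.95,0],"yaw":0,"gripper":0.5},{"travel":[0.2,0.95,0],"yaw":0,"gripper":0.5},{"travel":[0.2,0.95,0],"yaw":0,"gripper":0.5},{"travel":[0.2,0.95,0],"yaw":0,"gripper":0.5},{"travel":[0,0,0],"yaw":0,"gripper":0.5},{"travel":[0,0,0],"yaw":0,"gripper":0.5}]'|egrep 'tool_pos|open'
python3 - <<'E'
from h import *
go(.56,-.20,0,.0035)
c=cam("wrist");pickle.dump(c,open("w15.pkl","wb"))
tip(c,.42,.72,-.245,-.16,.0235,.06,5)
cv2.imwrite("pics/a6.png",topview(c,.040,.42,.74,-.38,-.1,1800))
E
```

```text
tool_pos: [0.4351, 0.2772, 0.1152]
opening: 0.0457
front end along heading 0.5302 rear 0.3942 3405
 back 0 32 side [0.2542 0.3157] mid xy [0.5313 0.2734] z 0.0266
 back 10 130 side [0.2622 0.3104] mid xy [0.5213 0.275 ] z 0.0346
 back 20 303 side [0.2717 0.3099] mid xy [0.5114 0.2797] z 0.0358
 back 30 310 side [0.2611 0.3093] mid xy [0.5013 0.2743] z 0.0354
 back 40 289 side [0.2642 0.3047] mid xy [0.4913 0.2738] z 0.0354
 back 50 282 side [0.2713 0.3108] mid xy [0.4815 0.2806] z 0.0355
 back 60 295 side [0.2648 0.3095] mid xy [0.4714 0.2769] z 0.0355
 back 70 269 side [0.2775 0.3119] mid xy [0.4615 0.2847] z 0.0354
 back 80 276 side [0.2645 0.3085] mid xy [0.4514 0.2768] z 0.0354
 back 90 276 side [0.2569 0.3096] mid xy [0.4413 0.2737] z 0.0355
 back 100 253 side [0.2539 0.3012] mid xy [0.4312 0.2682] z 0.0354
 back 110 204 side [0.2548 0.307 ] mid xy [0.4213 0.2718] z 0.0352
 back 120 196 side [0.2582 0.309 ] mid xy [0.4113 0.2747] z 0.0315
 back 130 279 side [0.2633 0.3015] mid xy [0.4013 0.2737] z 0.0316
tool_pos: [0.5241, -0.2005, 0.1139]
opening: 0.0455
tcp [ 0.5241 -0.2005  0
[... 497 characters left out ...]
ck 50 354 side [-0.2615 -0.2385] mid xy [ 0.5819 -0.2001] z 0.0419
 back 60 341 side [-0.2611 -0.2382] mid xy [ 0.5719 -0.2006] z 0.0418
 back 70 327 side [-0.2608 -0.238 ] mid xy [ 0.5619 -0.2012] z 0.0419
 back 80 320 side [-0.2605 -0.2377] mid xy [ 0.5519 -0.2018] z 0.0417
 back 90 152 side [-0.2575 -0.2408] mid xy [ 0.542  -0.2027] z 0.039
 back 100 185 side [-0.2558 -0.2407] mid xy [ 0.5319 -0.2027] z 0.0284
 back 110 181 side [-0.2557 -0.2403] mid xy [ 0.5219 -0.2032] z 0.0281
 back 120 181 side [-0.2553 -0.24  ] mid xy [ 0.512  -0.2038] z 0.0282
 back 130 168 side [-0.2548 -0.2398] mid xy [ 0.502  -0.2043] z 0.0283
 back 140 151 side [-0.2545 -0.2391] mid xy [ 0.492  -0.2047] z 0.0283
```

View pics/a6.png

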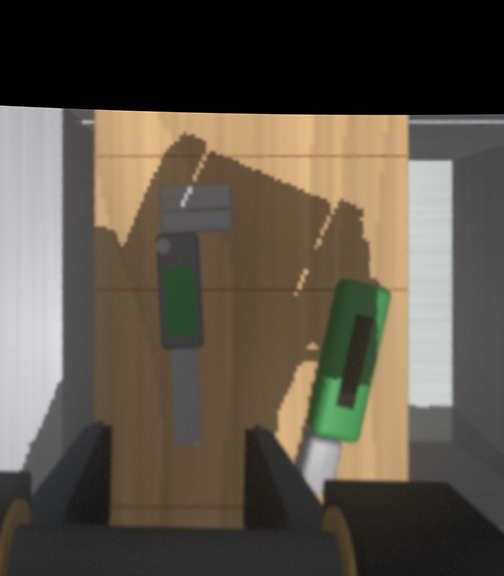

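The gauge lies at (0.565, −0.201) heading 3°, its block at pixels (180,290). The knife body is at (350,360), clear of it. I'll pick up the gauge.

```bash

python3 -m inch '[{"travel":[0.8,0,0],"yaw":-0.5,"gripper":0.5},{"travel":[0.85,0,0.4],"yaw":-0.41,"gripper":0.5},{"travel":[0,0,1],"yaw":0,"gripper":0.5},{"travel":[0,0,1],"yaw":0,"gripper":0.5},{"travel":[0,0,1],"yaw":0,"gripper":0.5},{"travel":[0,0,0.6],"yaw":0,"gripper":0.5},{"travel":[0,0,0.4],"yaw":0,"gripper":0.5},{"travel":[0,0,0],"yaw":0,"gripper":0.5}]' 40 |egrep 'tool_pos|open'
python3 -c "
from h import *
go(.5654,-.2010,3.1,.0035)"
python3 -m inch '[{"travel":[0,0,0],"yaw":0,"gripper":0},{"travel":[0,0,0],"yaw":0,"gripper":0},{"travel":[0,0,0],"yaw":0,"gripper":0},{"travel":[0,0,0],"yaw":0,"gripper":0},{"travel":[0,0,0],"yaw":0,"gripper":0},{"travel":[0,0,0],"yaw":0,"gripper":0},{"travel":[0,0,0],"yaw":0,"gripper":0}]' 40 |egrep 'tool_pos|open|force'
python3 -m inch '[{"travel":[0,0,-0.5],"yaw":0,"gripper":0},{"travel":[0,0,-0.8],"yaw":0,"gripper":0},{"travel":[0,0,-0.8],"yaw":0,"gripper":0},{"travel":[0,0,-0.9],"yaw":0.4,"gripper":0},{"travel":[0,0,0],"yaw":0.47,"gripper":0},{"travel":[-0.3,-0.95,0],"yaw":0,"gripper":0},{"travel":[-0.3,-0.95,0],"yaw":0,"gripper":0},{"travel":[-0.3,-0.95,0],"yaw":0,"gripper":0}]' 40 |egrep 'tool_pos|open|grip'
python3 -m inch '[{"travel":[-0.3,-0.95,0],"yaw":0,"gripper":0},{"travel":[-0.3,-0.95,0],"yaw":0,"gripper":0},{"travel":[-0.3,-0.95,0],"yaw":0,"gripper":0},{"travel":[-0.3,-0.95,0],"yaw":0,"gripper":0},{"travel":[-0.3,-0.95,0],"yaw":0,"gripper":0},{"travel":[-0.3,-0.95,0],"yaw":0,"gripper":0},{"travel":[-0.3,-0.95,0],"yaw":0,"gripper":0},{"travel":[-0.3,-0.95,0],"yaw":0,"gripper":0}]' 40 |egrep 'tool_pos|open|grip'
python3 -m inch '[{"travel":[-0.3,-0.95,0],"yaw":0,"gripper":0},{"travel":[-0.3,-0.95,0],"yaw":0,"gripper":0},{"travel":[-0.3,-0.95,0],"yaw":0,"gripper":0},{"travel":[-0.3,-0.95,0],"yaw":0,"gripper":0},{"travel":[-0.3,-0.95,0.3],"yaw":0,"gripper":0},{"travel":[-0.3,-0.95,0.3],"yaw":0,"gripper":0},{"travel":[0,0,0],"yaw":0,"gripper":0},{"travel":[0,0,0],"yaw":0,"gripper":0}]' 40 |egrep 'tool_pos|open|grip'
python3 - <<'E'
from h import *
go(.4437,.2098,-1.25,-.0025)
c=cam("wrist");pickle.dump(c,open("w16.pkl","wb")); p=get_obs()["tool_pos"]; z=p[2]
tip(c,p[0]-.02,p[0]+.1,p[1]-.05,p[1]+.05,z+.013,z+.037,-1.25)
blue(c,.46,.62,.16,.32)
E
```

```text
tool_pos: [0.5641, -0.1985, 0.0026]
opening: 0.0459
tcp [ 0.5641 -0.1985  0.0026] phi 3.24 units x,y,z [ 0.04  0.1  -0.04] yaw 0.03 f [0.  0.2 0.5] open 0.0459 t 44.5
tool_pos: [0.5663, -0.2001, 0.0056]
ft_force: [-0.9, 0.5, 8.4]
opening: 0.0234
gripper_force: 40.0
tool_pos: [0.5442, -0.1277, 0.0806]
opening: 0.0231
gripper_force: 40.0
tool_pos: [0.4879, 0.064, 0.0805]
opening: 0.0233
gripper_force: 40.0
tool_pos: [0.4457, 0.207, 0.065]
opening: 0.0233
gripper_force: 40.0
tcp [0.4457 0.207  0.065 ] phi -1.03 units x,y,z [-0.08 -0.11  2.7 ] yaw 0.04 f [ 0.4 -0.3 -1.6] open 0.0233 t 47.1
front end along heading 0.5124 rear 0.4269 8343
 back 0 1451 side [0.187  0.2257] mid xy [0.5118 0.1953] z 0.0897
 back 10 1342 side [0.1872 0.2254] mid xy [0.5018 0.1954] z 0.0897
 back 20 1309 side [0.1874 0.2274] mid xy [0.4918 0.1967] z 0.0991
 back 30 750 side [0.2059 0.2287] mid xy [0.4821 0.2068] z 0.1013
 back 40 792 side [0.2058 0.2288] mid xy [0.4721 0.2071] z 0.1008
 back 50 873 side [0.2005 0.234 ] mid xy [0.4621 0.2072] z 0.1011
 back 60 740 side [0.2054 0.229 ] mid xy [0.4521 0.2074] z 0.
[... 503 characters left out ...]
.float64(0.2645)), (0.4912, np.float64(0.289), np.float64(0.265)), (0.4793, np.float64(0.2895), np.float64(0.265)), (0.4672, np.float64(0.2895), np.float64(0.2655))]
0.012 x 0.5965 0.5395 [(0.5907, np.float64(0.292), np.float64(0.2615)), (0.5797, np.float64(0.292), np.float64(0.27)), (0.5683, np.float64(0.292), np.float64(0.2705)), (0.5567, np.float64(0.2925), np.float64(0.2705)), (0.5457, np.float64(0.292), np.float64(0.271))]
0.012 x 0.5215 0.4605 [(0.5152, np.float64(0.2925), np.float64(0.2675)), (0.5032, np.float64(0.293), np.float64(0.2675)), (0.4912, np.float64(0.293), np.float64(0.2675)), (0.4793, np.float64(0.2935), np.float64(0.268)), (0.4672, np.float64(0.2935), np.float64(0.268))]
```

```bash

python3 -m inch '[{"travel":[-0.07,-0.1,0],"yaw":0.04,"gripper":0},{"travel":[0,0,0.6],"yaw":0,"gripper":0},{"travel":[0,0,0.6],"yaw":0,"gripper":0},{"travel":[0,0,0.5],"yaw":0,"gripper":0},{"travel":[0,0,0.2],"yaw":0,"gripper":0},{"travel":[0,0,0.1],"yaw":0,"gripper":0},{"travel":[0,0,0.1],"yaw":0,"gripper":0},{"travel":[0,0,0],"yaw":0,"gripper":0}]' 40 |egrep 'tool_pos|force|open'
python3 -m inch '[{"travel":[0,0,0.1],"yaw":0,"gripper":0},{"travel":[0,0,0.1],"yaw":0,"gripper":0},{"travel":[0,0,0],"yaw":0,"gripper":0}]' 40| egrep 'tool_pos|ft_force|opening'
python3 -m inch '[{"travel":[0,0,0.1],"yaw":0,"gripper":0},{"travel":[0,0,0.1],"yaw":0,"gripper":0},{"travel":[0,0,0],"yaw":0,"gripper":0}]' 40| egrep 'tool_pos|ft_force|opening'
python3 -m inch '[{"travel":[0,0,0.06],"yaw":0,"gripper":0},{"travel":[0,0,0],"yaw":0,"gripper":0}]' 40| egrep 'tool_pos|ft_force|opening'

```

```text
tool_pos: [0.4448, 0.2087, 0.0123]
ft_force: [-1.1, -0.3, -1.0]
opening: 0.0234
gripper_force: 40.0
tool_pos: [0.4448, 0.2091, 0.0074]
ft_force: [-3.7, 0.8, 4.3]
opening: 0.0237
tool_pos: [0.4456, 0.2094, 0.0037]
ft_force: [-8.2, -2.8, 33.1]
opening: 0.0233
tool_pos: [0.446, 0.2094, 0.0028]
ft_force: [-9.7, -6.0, 46.9]
opening: 0.0238
```

```bash

python3 -m inch '[{"travel":[0,0,-0.12],"yaw":0,"gripper":0},{"travel":[0,0,0],"yaw":0,"gripper":0}]' 40| egrep 'tool_pos|ft_force|opening'
python3 - <<'E'
from h import *
c=cam("wrist");pickle.dump(c,open("w17.pkl","wb"))
P=cloud(c)
tip(c,.40,.56,.165,.235,.0245,.06,-1.25)
cv2.imwrite("pics/a7.png",np.hstack([cv2.resize(c["color"],(440,330)),cv2.resize(topview(c,.026,.44,.58,.14,.32,2357),(424,330))]))
E
```

```text
tool_pos: [0.4455, 0.2093, 0.0046]
ft_force: [0.7, 0.1, 5.1]
opening: 0.0234
front end along heading 0.5553 rear 0.4269 20373
 back 0 1985 side [0.1813 0.2453] mid xy [0.5548 0.2013] z 0.0352
 back 10 1972 side [0.1813 0.2451] mid xy [0.5448 0.2013] z 0.0352
 back 20 1360 side [0.181  0.2454] mid xy [0.5348 0.2015] z 0.0328
 back 30 1385 side [0.1814 0.2451] mid xy [0.5248 0.2019] z 0.0257
 back 40 1891 side [0.1819 0.2442] mid xy [0.5148 0.2019] z 0.0372
 back 50 1912 side [0.182  0.2439] mid xy [0.5048 0.202 ] z 0.0367
 back 60 1848 side [0.182  0.2439] mid xy [0.4948 0.2022] z 0.036
 back 70 1663 side [0.1822 0.244 ] mid xy [0.4848 0.2026] z 0.046
 back 80 1518 side [0.1815 0.2434] mid xy [0.4748 0.2022] z 0.0452
 back 90 2102 side [0.1826 0.243 ] mid xy [0.4648 0.2027] z 0.0539
 back 100 1146 side [0.1815 0.2416] mid xy [0.4548 0.2017] z 0.0443
 back 110 918 side [0.1815 0.2314] mid xy [0.4447 0.1968] z 0.0436
 back 120 555 side [0.2076 0.2314] mid xy [0.435 0.21 ] z 0.0425
```

View pics/a7.png

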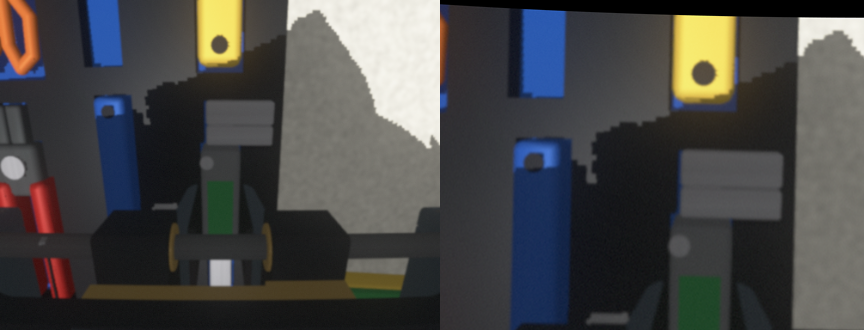

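The gauge's jaws (right crop, 680–782 × 150–220) stand on the foam. Their front is about 2 mm too far forward and the tool about 1.5 mm too far right. Lift, re-measure in hand, shift.

```bash

python3 -m inch '[{"travel":[0,0,-0.8],"yaw":0,"gripper":0},{"travel":[0,0,-0.6],"yaw":0,"gripper":0},{"travel":[0,0,0],"yaw":0,"gripper":0},{"travel":[0,0,0],"yaw":0,"gripper":0}]' 40| egrep 'tool_pos|ft_force|opening'
python3 - <<'E'
from h import *
go(.4437,.21,-1.25,0)
c=cam("wrist");pickle.dump(c,open("w18.pkl","wb")); p=get_obs()["tool_pos"]; z=p[2]
tip(c,p[0]-.02,p[0]+.1,p[1]-.04,p[1]+.05,z+.013,z+.045,-1.25)
blue(c,.44,.55,.15,.25)
E
```

```text
tool_pos: [0.4448, 0.209, 0.0387]
ft_force: [0.4, -1.4, -2.1]
opening: 0.0237
tcp [0.4448 0.209  0.0387] phi -1.35 units x,y,z [-0.05 -0.04  1.55] yaw -0.02 f [ 0.4 -1.4 -2.1] open 0.0237 t 49.0
front end along heading 0.511 rear 0.4268 9006
 back 0 1615 side [0.1884 0.227 ] mid xy [0.5105 0.1966] z 0.0714
 back 10 1445 side [0.1885 0.2271] mid xy [0.5005 0.1969] z 0.0706
 back 20 1428 side [0.1888 0.229 ] mid xy [0.4905 0.1982] z 0.0775
 back 30 869 side [0.2076 0.2305] mid xy [0.4807 0.2086] z 0.081
 back 40 809 side [0.2077 0.2305] mid xy [0.4707 0.2089] z 0.0791
 back 50 1065 side [0.2001 0.238 ] mid xy [0.4607 0.2091] z 0.0792
 back 60 754 side [0.2073 0.231 ] mid xy [0.4507 0.2094] z 0.0781
 back 70 690 side [0.2072 0.2311] mid xy [0.4407 0.2096] z 0.077
 back 80 303 side [0.2074 0.2309] mid xy [0.4307 0.2098] z 0.0763
```

```bash

python3 -m inch '[{"travel":[-0.06,-0.02,0],"yaw":0,"gripper":0},{"travel":[0,0,0.6],"yaw":0,"gripper":0},{"travel":[0,0,0.5],"yaw":0,"gripper":0},{"travel":[0,0,0.15],"yaw":0,"gripper":0},{"travel":[0,0,0],"yaw":0,"gripper":0}]' 40 |egrep 'tool_pos|ft_force|open'
python3 -m inch '[{"travel":[0,0,0.1],"yaw":0,"gripper":0},{"travel":[0,0,0.06],"yaw":0,"gripper":0},{"travel":[0,0,0],"yaw":0,"gripper":0}]' 40| egrep 'tool_pos|ft_force|opening'
python3 -m inch '[{"travel":[0,0,0.1],"yaw":0,"gripper":0},{"travel":[0,0,0],"yaw":0,"gripper":0}]' 40| egrep 'tool_pos|ft_force|opening'
python3 - <<'E'
from h import *
c=cam("wrist");pickle.dump(c,open("w19.pkl","wb"))
P=cloud(c)
for a in np.arange(.43,.52,.01):
    m=(abs(P[...,0]-a)<.005)&(abs(P[...,1]-.208)<.006)&(P[...,2]<.06); print(round(a,2),m.sum(),np.nanmedian(P[m][:,2]).round(4))
m=(abs(P[...,0]-.505)<.006)&(abs(P[...,1]-.185)<.006); print("jaw",np.nanmedian(P[m][:,2]).round(4))
E
```

```text
tool_pos: [0.4419, 0.2091, 0.0059]
ft_force: [-0.6, 0.2, -1.3]
opening: 0.0234
tool_pos: [0.4431, 0.2094, 0.0034]
ft_force: [-0.0, 0.6, -4.0]
opening: 0.0236
tool_pos: [0.4437, 0.2096, 0.0012]
ft_force: [2.2, -0.8, 2.4]
opening: 0.0236
0.43 153 0.0384
0.44 344 0.039
0.45 375 0.0396
0.46 390 0.0402
0.47 415 0.0404
0.48 440 0.0408
0.49 509 0.0309
0.5 437 0.0307
0.51 498 0.0312
0.52 415 0.0246
jaw 0.0315
```

```bash

python3 -m inch '[{"travel":[0,0,0.1],"yaw":0,"gripper":0},{"travel":[0,0,0],"yaw":0,"gripper":0}]' 40| egrep 'tool_pos|ft_force'
python3 -m inch '[{"travel":[0,0,0.08],"yaw":0,"gripper":0},{"travel":[0,0,0],"yaw":0,"gripper":0}]' 40| egrep 'tool_pos|ft_force'
python3 -m inch '[{"travel":[0,0,0.06],"yaw":0,"gripper":0},{"travel":[0,0,0],"yaw":0,"gripper":0}]' 40| egrep 'tool_pos|ft_force'
python3 - <<'E'
from h import *
c=cam("wrist");pickle.dump(c,open("w19.pkl","wb"))
P=cloud(c)
for a in np.arange(.43,.52,.01):
    m=(abs(P[...,0]-a)<.005)&(abs(P[...,1]-.208)<.006)&(P[...,2]<.06); print(round(a,2),m.sum(),np.nanmedian(P[m][:,2]).round(4))
m=(abs(P[...,0]-.505)<.006)&(abs(P[...,1]-.185)<.006); print("jaw",np.nanmedian(P[m][:,2]).round(4))
E
```

```text
tool_pos: [0.4442, 0.2097, -0.0012]
ft_force: [4.3, -1.8, 3.4]
tool_pos: [0.4445, 0.2097, -0.0031]
ft_force: [5.3, -1.6, 4.7]
tool_pos: [0.4447, 0.2096, -0.0038]
ft_force: [-1.2, -7.2, 26.4]
0.43 98 0.0348
0.44 359 0.035
0.45 373 0.0351
0.46 403 0.0352
0.47 413 0.0348
0.48 431 0.0348
0.49 509 0.0243
0.5 423 0.0235
0.51 469 0.0236
0.52 440 0.0246
jaw 0.0237
```

The gauge is now level and home: block top 0.035, jaws 0.0237. Release and go to the knife, checking first where the soap stands.

```bash

python3 - <<'E'
from h import *
c=pickle.load(open("side0.pkl","rb")); P=cloud(c); H,S,V=HSV(c["color"]); m=(H>50)&(H<90)&(S>100); m[:290]=0
q=P[m]; print("soap",np.nanpercentile(q,[2,50,98],axis=0).round(3).tolist())
E
python3 -m inch '[{"travel":[0,0,-0.12],"yaw":0,"gripper":0.42},{"travel":[0,0,0],"yaw":0,"gripper":0.42},{"travel":[0,0,0],"yaw":0,"gripper":0.42},{"travel":[0,0,-0.6],"yaw":0,"gripper":0.42},{"travel":[0,0,-1],"yaw":0,"gripper":0.5},{"travel":[0,0,-1],"yaw":0,"gripper":0.5},{"travel":[0,0,-1],"yaw":0,"gripper":0.5},{"travel":[0,0,-1],"yaw":0,"gripper":0.5}]' 30 |egrep 'tool_pos|open'
python3 -m inch '[{"travel":[0.1,0.95,0],"yaw":0,"gripper":0.5},{"travel":[0.1,0.95,0],"yaw":0,"gripper":0.5},{"travel":[0.1,0.95,0],"yaw":0,"gripper":0.5},{"travel":[0.1,0.95,0],"yaw":0,"gripper":0.5},{"travel":[0.1,0.95,0],"yaw":0,"gripper":0.5},{"travel":[0.1,0.95,0],"yaw":0,"gripper":0.5},{"travel":[0.1,0.95,0],"yaw":0,"gripper":0.5},{"travel":[0.1,0.95,0],"yaw":0,"gripper":0.5}]' >/dev/null
python3 -m inch '[{"travel":[0.15,0.95,0],"yaw":0,"gripper":0.5},{"travel":[0.15,0.95,0],"yaw":0,"gripper":0.5},{"travel":[0.15,0.95,0],"yaw":0,"gripper":0.5},{"travel":[0.15,0.95,0],"yaw":0,"gripper":0.5},{"travel":[0.15,0.95,0],"yaw":0,"gripper":0.5},{"travel":[0.15,0.95,0],"yaw":0,"gripper":0.5},{"travel":[0.15,0.95,0],"yaw":0,"gripper":0.5},{"travel":[0.15,0.95,0],"yaw":0,"gripper":0.5}]' |egrep 'tool_pos|open'
```

```text
soap [[-0.067, -0.383, 0.015], [0.273, -0.366, 0.115], [0.304, -0.071, 0.132]]
tool_pos: [0.4425, 0.2092, 0.1136]
opening: 0.0459
tool_pos: [0.4837, -0.1728, 0.1124]
opening: 0.0457
```

```bash

python3 -m inch '[{"travel":[0.15,0.9,0],"yaw":0,"gripper":0.6},{"travel":[0.15,0.9,0],"yaw":0,"gripper":0.6},{"travel":[0.15,0.9,0],"yaw":0,"gripper":0.6},{"travel":[0.15,0.9,0],"yaw":0,"gripper":0.6},{"travel":[0.15,0.9,0],"yaw":0.9,"gripper":0.6},{"travel":[0,0,0],"yaw":0.9,"gripper":0.6},{"travel":[0,0,0],"yaw":0,"gripper":0.6},{"travel":[0,0,0],"yaw":0,"gripper":0.6}]' |egrep 'tool_pos|open'
python3 - <<'E'
from h import *
go(.5139,-.2903,-10.3,.0035)
c=cam("wrist");pickle.dump(c,open("w20.pkl","wb"))
measure(c,"knife",.44,.66,-.345,-.22,(-1,0))
tip(c,.42,.66,-.345,-.23,.0235,.05,-10.3)
E
```

```text
tool_pos: [0.4997, -0.2843, 0.1123]
opening: 0.0547
tcp [ 0.4997 -0.2843  0.1123] phi -10.23 units x,y,z [0.61 0.14 4.35] yaw 0.01 f [ 0.2 -0.2 -0.5] open 0.0547 t 53.2
knife L,W 86.1 25.0 heading 167.6 pca 167.5 mid from rear [ 0.5129 -0.2903] from front [ 0.5166 -0.2912] border False
front end along heading 0.6273 rear 0.4927 4304
 back 0 392 side [-0.2098 -0.1844] mid xy [ 0.577  -0.3052] z 0.0411
 back 10 439 side [-0.2107 -0.1837] mid xy [ 0.5671 -0.3035] z 0.0415
 back 20 402 side [-0.2102 -0.1828] mid xy [ 0.5574 -0.301 ] z 0.0418
 back 30 401 side [-0.2096 -0.1828] mid xy [ 0.5477 -0.2989] z 0.0419
 back 40 391 side [-0.209  -0.1827] mid xy [ 0.5379 -0.2968] z 0.0418
 back 50 388 side [-0.2091 -0.1818] mid xy [ 0.5281 -0.2946] z 0.0418
 back 60 361 side [-0.2084 -0.1817] mid xy [ 0.5183 -0.2925] z 0.0418
 back 70 358 side [-0.2079 -0.1817] mid xy [ 0.5085 -0.2904] z 0.0414
 back 80 286 side [-0.2075 -0.1813] mid xy [ 0.4988 -0.2882] z 0.0413
 back 90 260 side [-0.1994 -0.1806] mid xy [ 0.4897 -0.2821] z 0.0394
 back 100 231 side [-0.1994 -0.1796] mid xy [ 0.48   -0.2798] z 0.0397
 back 110 212 side [-0.1987 -0.1796] mid xy [ 0.4702 -0.2777] z 0.0394
 back 120 102 side [-0.1959 -0.1793] mid xy [ 0.4606 -0.2744] z 0.0372
 back 130 68 side [-0.1896 -0.1792] mid xy [ 0.4514 -0.2694] z 0.0314
```

```bash

python3 -m inch '[{"travel":[0.61,0.18,0],"yaw":0.46,"gripper":0.6},{"travel":[0,0,0.5],"yaw":0,"gripper":0.6},{"travel":[0,0,1],"yaw":0,"gripper":0.6},{"travel":[0,0,1],"yaw":0,"gripper":0.6},{"travel":[0,0,1],"yaw":0,"gripper":0.6},{"travel":[0,0,0.5],"yaw":0,"gripper":0.6},{"travel":[0,0,0.33],"yaw":0,"gripper":0.6},{"travel":[0,0,0],"yaw":0,"gripper":0.6}]' 40 |egrep 'tool_pos|open'
python3 -c "
from h import *
go(.5139,-.2915,-12.5,.0035)"
python3 -m inch '[{"travel":[0,0,0],"yaw":0,"gripper":0},{"travel":[0,0,0],"yaw":0,"gripper":0},{"travel":[0,0,0],"yaw":0,"gripper":0},{"travel":[0,0,0],"yaw":0,"gripper":0},{"travel":[0,0,0],"yaw":0,"gripper":0},{"travel":[0,0,0],"yaw":0,"gripper":0},{"travel":[0,0,0],"yaw":0,"gripper":0}]' 40 |egrep 'tool_pos|open|force'
python3 -m inch '[{"travel":[0,0,-0.5],"yaw":0,"gripper":0},{"travel":[0,0,-0.8],"yaw":0,"gripper":0},{"travel":[0,0,-0.8],"yaw":0,"gripper":0},{"travel":[0,0,-0.9],"yaw":-0.75,"gripper":0},{"travel":[0,0,0],"yaw":-0.75,"gripper":0},{"travel":[0,0,0],"yaw":-0.75,"gripper":0},{"travel":[0.1,-0.95,0],"yaw":0,"gripper":0},{"travel":[0.1,-0.95,0],"yaw":0,"gripper":0}]' 40 |egrep 'tool_pos|open|grip'
python3 -m inch '[{"travel":[0.1,-0.95,0],"yaw":0,"gripper":0},{"travel":[0.1,-0.95,0],"yaw":0,"gripper":0},{"travel":[0.1,-0.95,0],"yaw":0,"gripper":0},{"travel":[0.1,-0.95,0],"yaw":0,"gripper":0},{"travel":[0.1,-0.95,0],"yaw":0,"gripper":0},{"travel":[0.1,-0.95,0],"yaw":0,"gripper":0},{"travel":[0.1,-0.95,0],"yaw":0,"gripper":0},{"travel":[0.1,-0.95,0],"yaw":0,"gripper":0}]' 40 |egrep 'tool_pos|open|grip'
```

```text
tool_pos: [0.5133, -0.2909, 0.003]
opening: 0.0547
tcp [ 0.5133 -0.2909  0.003 ] phi -12.57 units x,y,z [ 0.03  0.02 -0.02] yaw -0.01 f [ 0.2 -0.7  0.1] open 0.0547 t 53.9
tool_pos: [0.5148, -0.2921, 0.0054]
ft_force: [-1.3, 0.6, 8.5]
opening: 0.0276
gripper_force: 40.0
tool_pos: [0.5206, -0.2446, 0.0806]
opening: 0.0273
gripper_force: 40.0
tool_pos: [0.5452, -0.0538, 0.0804]
opening: 0.0275
gripper_force: 40.0
```

```bash

python3 -m inch '[{"travel":[0.16,-0.94,0],"yaw":0,"gripper":0},{"travel":[0.16,-0.94,0],"yaw":0,"gripper":0},{"travel":[0.16,-0.94,0],"yaw":0,"gripper":0},{"travel":[0.16,-0.94,0],"yaw":0,"gripper":0},{"travel":[0.16,-0.94,0],"yaw":0,"gripper":0},{"travel":[0.16,-0.94,0],"yaw":0,"gripper":0},{"travel":[0.16,-0.94,0],"yaw":0,"gripper":0},{"travel":[0.16,-0.94,0],"yaw":0,"gripper":0}]' 40 |egrep 'tool_pos|open|grip'
python3 -m inch '[{"travel":[0.16,-0.94,0],"yaw":0,"gripper":0},{"travel":[0.16,-0.94,0],"yaw":0,"gripper":0},{"travel":[0.16,-0.94,0],"yaw":0,"gripper":0},{"travel":[0.16,-0.94,0],"yaw":0,"gripper":0},{"travel":[0.16,-0.94,0.4],"yaw":0,"gripper":0},{"travel":[0.16,-0.94,0.4],"yaw":0,"gripper":0},{"travel":[0,0,0],"yaw":0,"gripper":0},{"travel":[0,0,0],"yaw":0,"gripper":0}]' 40 |egrep 'tool_pos|open|grip'
python3 - <<'E'
from h import *
go(.6066,.2746,-1.25,0)
c=cam("wrist");pickle.dump(c,open("w21.pkl","wb")); p=get_obs()["tool_pos"]; z=p[2]
tip(c,p[0]-.02,p[0]+.1,p[1]-.045,p[1]+.045,z+.013,z+.037,-1.25)
H,S,V=HSV(c["color"]);P=cloud(c)
for n in("scraper","snips"):
    m=COL[n][0](H,S,V)&(P[...,2]>.028)&(P[...,2]<.04); q=P[m]; print(n,m.sum(),np.nanpercentile(q,[2,98],axis=0).round(4).tolist() if m.sum()>50 else "")
E
```

```text
tool_pos: [0.5818, 0.1334, 0.0805]
opening: 0.0276
gripper_force: 40.0
tool_pos: [0.6087, 0.2733, 0.0597]
opening: 0.0275
gripper_force: 40.0
tcp [0.6087 0.2733 0.0597] phi -1.31 units x,y,z [-0.09 -0.05  2.39] yaw -0.01 f [-0.7  0.1 -1.5] open 0.0275 t 57.1
front end along heading 0.6716 rear 0.5882 7899
 back 0 1107 side [0.274 0.3  ] mid xy [0.6727 0.2724] z 0.0952
 back 10 1042 side [0.2737 0.3004] mid xy [0.6627 0.2727] z 0.0956
 back 20 974 side [0.2741 0.3   ] mid xy [0.6527 0.2729] z 0.0959
 back 30 948 side [0.2738 0.3003] mid xy [0.6427 0.2731] z 0.0959
 back 40 898 side [0.2738 0.3004] mid xy [0.6327 0.2733] z 0.096
 back 50 1013 side [0.2683 0.306 ] mid xy [0.6227 0.2736] z 0.096
 back 60 828 side [0.2732 0.3008] mid xy [0.6127 0.2737] z 0.096
 back 70 792 side [0.2732 0.3009] mid xy [0.6027 0.274 ] z 0.0955
 back 80 273 side [0.2734 0.3008] mid xy [0.5927 0.2742] z 0.0954
scraper 2363 [[0.5832, 0.1955, 0.0293], [0.6328, 0.2199, 0.036]]
snips 1275 [[0.5869, 0.3329, 0.029], [0.6318, 0.3501, 0.0358]]
```

```bash

python3 -m inch '[{"travel":[-0.07,-0.03,0],"yaw":0,"gripper":0},{"travel":[0,0,0.6],"yaw":0,"gripper":0},{"travel":[0,0,0.6],"yaw":0,"gripper":0},{"travel":[0,0,0.5],"yaw":0,"gripper":0},{"travel":[0,0,0.2],"yaw":0,"gripper":0},{"travel":[0,0,0.1],"yaw":0,"gripper":0},{"travel":[0,0,0],"yaw":0,"gripper":0}]' 40 |egrep 'tool_pos|force|open'
python3 -m inch '[{"travel":[0,0,0.1],"yaw":0,"gripper":0},{"travel":[0,0,0],"yaw":0,"gripper":0}]' 40| egrep 'tool_pos|ft_force|opening'
python3 -m inch '[{"travel":[0,0,0.1],"yaw":0,"gripper":0},{"travel":[0,0,0],"yaw":0,"gripper":0}]' 40| egrep 'tool_pos|ft_force|opening'
python3 -m inch '[{"travel":[0,0,0.06],"yaw":0,"gripper":0},{"travel":[0,0,0],"yaw":0,"gripper":0}]' 40| egrep 'tool_pos|ft_force|opening'
python3 - <<'E'
from h import *
c=cam("wrist");P=cloud(c)
for a in np.arange(.60,.68,.01):
    m=(abs(P[...,0]-a)<.005)&(abs(P[...,1]-.273)<.008)&(P[...,2]<.06); print(round(a,2),m.sum(),np.nanmedian(P[m][:,2]).round(4))
E
```

```text
tool_pos: [0.6071, 0.2733, 0.0086]
ft_force: [-1.0, 0.0, -0.2]
opening: 0.0272
gripper_force: 40.0
tool_pos: [0.6078, 0.2737, 0.0072]
ft_force: [0.2, 1.8, -1.1]
opening: 0.0274
tool_pos: [0.6081, 0.2736, 0.0049]
ft_force: [2.2, 1.9, 0.2]
opening: 0.0275
tool_pos: [0.608, 0.2735, 0.0033]
ft_force: [1.9, 0.9, 1.3]
opening: 0.0274
0.6 437 0.0386
0.61 470 0.0389
0.62 502 0.039
0.63 525 0.039
0.64 555 0.039
0.65 571 0.039
0.66 608 0.0387
0.67 640 0.0384
0.68 626 0.0248
```

```bash

python3 -m inch '[{"travel":[0,0,0.1],"yaw":0,"gripper":0},{"travel":[0,0,0],"yaw":0,"gripper":0}]' 40| egrep 'tool_pos|ft_force'
python3 -m inch '[{"travel":[0,0,0.08],"yaw":0,"gripper":0},{"travel":[0,0,0],"yaw":0,"gripper":0}]' 40| egrep 'tool_pos|ft_force'
python3 -m inch '[{"travel":[0,0,0.05],"yaw":0,"gripper":0},{"travel":[0,0,0],"yaw":0,"gripper":0}]' 40| egrep 'tool_pos|ft_force'
python3 - <<'E'
from h import *
c=cam("wrist");P=cloud(c)
for a in np.arange(.60,.68,.01):
    m=(abs(P[...,0]-a)<.005)&(abs(P[...,1]-.273)<.008)&(P[...,2]<.06); print(round(a,2),m.sum(),np.nanmedian(P[m][:,2]).round(4))
E
```

```text
tool_pos: [0.6076, 0.2734, 0.0003]
ft_force: [2.7, 1.4, 0.0]
tool_pos: [0.6076, 0.2735, -0.0006]
ft_force: [-2.9, 0.2, 16.4]
tool_pos: [0.6076, 0.2735, -0.0007]
ft_force: [-11.1, -3.6, 35.6]
0.6 438 0.0346
0.61 464 0.0351
0.62 501 0.0351
0.63 527 0.035
0.64 560 0.0351
0.65 575 0.0351
0.66 607 0.0347
0.67 648 0.0345
0.68 629 0.0248
```

```bash

python3 -m inch '[{"travel":[0,0,-0.1],"yaw":0,"gripper":0.42},{"travel":[0,0,0],"yaw":0,"gripper":0.42},{"travel":[0,0,0],"yaw":0,"gripper":0.42},{"travel":[0,0,-0.6],"yaw":0,"gripper":0.42},{"travel":[0,0,-1],"yaw":0,"gripper":0},{"travel":[0,0,-1],"yaw":0,"gripper":0},{"travel":[-0.5,0,-1],"yaw":0,"gripper":0},{"travel":[-1,0,-1],"yaw":0,"gripper":0}]' 30 |egrep 'tool_pos|open'
python3 -m inch '[{"travel":[-1,0,-0.5],"yaw":0,"gripper":0},{"travel":[-1,0,-0.5],"yaw":0,"gripper":0},{"travel":[-1,0,0],"yaw":0,"gripper":0},{"travel":[-1,0,0],"yaw":0,"gripper":0},{"travel":[-1,0,0],"yaw":0,"gripper":0},{"travel":[0,0,0],"yaw":0,"gripper":0},{"travel":[0,0,0],"yaw":0,"gripper":0}]' 30 |egrep 'tool_pos|open'
python3 - <<'E'
from h import *
c=cam("wrist");P=cloud(c); pickle.dump(c,open("w22.pkl","wb")); s=cam("side"); pickle.dump(s,open("side2.pkl","wb"));
home=dict(snips=(.6093,.3416),knife=(.6066,.2746),scraper=(.6104,.206),pliers=(.4479,.3451),spanner=(.4355,.278),gauge=(.4427,.21))
for k,(x,y) in home.items():
    for nm,Q in(("w",P),("s",cloud(s))):
        o=[]
        for dx in(-.06,-.03,0,.03,.06):
            m=(abs(Q[...,0]-x-dx)<.006)&(abs(Q[...,1]-y)<.006); o.append((int(m.sum()),float(np.nanmedian(Q[m][:,2]).round(4)) if m.sum() else None))
        print(k,nm,o)
cv2.imwrite("pics/a8.png",np.hstack([topview(c,.034,.38,.72,.15,.42,1400),topview(s,.034,.38,.72,.15,.42,1400)]))
E
```

```text
tool_pos: [0.5711, 0.2743, 0.1167]
opening: 0.0144
tool_pos: [0.4442, 0.2774, 0.1405]
opening: 0.0006
snips w [(158, 0.0252), (240, 0.0261), (95, 0.0345), (0, None), (0, None)]
snips s [(8, 0.0225), (10, 0.024), (9, 0.0323), (4, 0.0218), (6, 0.0198)]
knife w [(174, 0.0129), (203, 0.0322), (104, 0.0347), (0, None), (0, None)]
knife s [(8, 0.0234), (10, 0.0303), (7, 0.032), (7, 0.0328), (4, 0.0347)]
scraper w [(190, 0.035), (207, 0.0347), (15, 0.0347), (0, None), (0, None)]
scraper s [(10, 0.0348), (7, 0.0334), (7, 0.0349), (7, 0.0224), (5, 0.0164)]
pliers w [(73, 0.013), (89, 0.0129), (195, 0.2507), (1537, 0.2624), (167, 0.0303)]
pliers s [(5, 0.0281), (37, 0.2656), (7, 0.028), (10, 0.0334), (6, 0.0295)]
spanner w [(8, 0.0131), (43, 0.031), (506, 0.2255), (4497, 0.2783), (171, 0.0347)]
spanner s [(9, 0.0212), (39, 0.3531), (14, 0.0343), (10, 0.0337), (7, 0.0329)]
gauge w [(114, 0.0214), (124, 0.0216), (382, 0.2502), (1304, 0.2639), (165, 0.0237)]
gauge s [(13, 0.0215), (32, 0.2906), (141, 0.4632), (40, 0.2919), (6, 0.0218)]
```

View pics/a8.png

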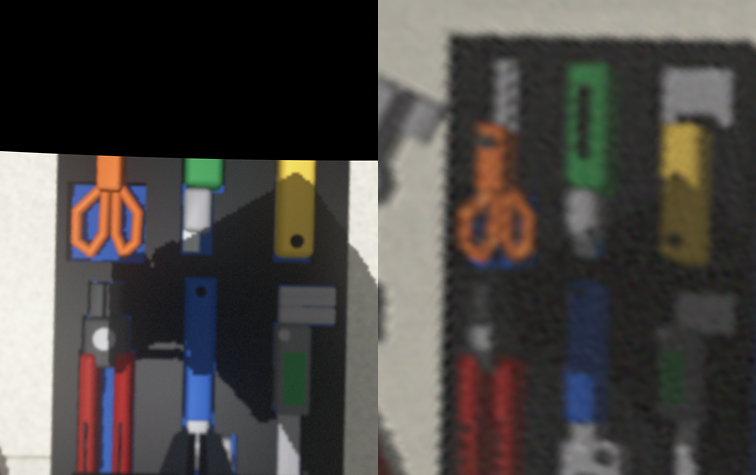

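All six tools sit in their pockets, heights as expected and level. The cleared board's left edge is at y ≈ −0.149 and its centre at x ≈ 0.545. Now the push with shut fingers.

```bash

python3 -m inch '[{"travel":[0.3,0.95,0],"yaw":0,"gripper":0},{"travel":[0.3,0.95,0],"yaw":0,"gripper":0},{"travel":[0.3,0.95,0],"yaw":0,"gripper":0},{"travel":[0.3,0.95,0],"yaw":0,"gripper":0},{"travel":[0.3,0.95,0],"yaw":0,"gripper":0},{"travel":[0.3,0.95,0],"yaw":0,"gripper":0},{"travel":[0.3,0.95,0],"yaw":0,"gripper":0},{"travel":[0.3,0.95,0],"yaw":0,"gripper":0}]' 30 >/dev/null
python3 -m inch '[{"travel":[0.3,0.95,0],"yaw":0,"gripper":0},{"travel":[0.3,0.95,0],"yaw":0,"gripper":0},{"travel":[0.3,0.95,0],"yaw":0,"gripper":0},{"travel":[0.3,0.95,0],"yaw":0,"gripper":0},{"travel":[0.3,0.95,0],"yaw":0,"gripper":0},{"travel":[0.3,0.95,0],"yaw":0,"gripper":0},{"travel":[0,0,0],"yaw":0,"gripper":0},{"travel":[0,0,0],"yaw":0,"gripper":0}]' 30 |egrep 'tool_pos|open'
python3 - <<'E'
from h import *
go(.545,-.09,0,-.0195)
s=cam("scene");P=cloud(s); w=cam("wrist"); W=cloud(w)
for n,c,Q in(("scene",s,P),("wrist",w,W)):
    H,S,V=HSV(c["color"]); m=(H>8)&(H<22)&(S>60)&(Q[...,2]>.008)&(Q[...,2]<.028)&(Q[...,0]>.35)&(Q[...,0]<.75)&(Q[...,1]<-.1)&(Q[...,1]>-.4); q=Q[m]; print(n,m.sum(),np.percentile(q,[1,50,99],axis=0).round(4).tolist() if m.sum()>50 else "")
E
```

```text
tool_pos: [0.5426, -0.059, 0.1397]
opening: 0.0004
tcp [ 0.5426 -0.059   0.1397] phi -1.54 units x,y,z [0.13 1.24 6.37] yaw -0.31 f [ 0.3  1.  -0.3] open 0.0004 t 61.6
scene 3470 [[0.3949, -0.3343, 0.0091], [0.5688, -0.231, 0.0171], [0.7051, -0.1479, 0.0203]]
wrist 44312 [[0.3964, -0.3232, 0.0149], [0.5829, -0.2282, 0.0188], [0.7028, -0.148, 0.0205]]
```

```bash

python3 -m inch '[{"travel":[0.26,0.9,0],"yaw":-0.3,"gripper":0},{"travel":[0,0.7,0.8],"yaw":0,"gripper":0},{"travel":[0,0,1],"yaw":0,"gripper":0},{"travel":[0,0,1],"yaw":0,"gripper":0},{"travel":[0,0,1],"yaw":0,"gripper":0},{"travel":[0,0,1],"yaw":0,"gripper":0},{"travel":[0,0,1],"yaw":0,"gripper":0},{"travel":[0,0,0],"yaw":0,"gripper":0}]' 30 |egrep 'tool_pos|ft_f'
python3 -m inch '[{"travel":[0,0,0.3],"yaw":0,"gripper":0},{"travel":[0,0,0.26],"yaw":0,"gripper":0},{"travel":[0,0,0],"yaw":0,"gripper":0}]' 30 |egrep 'tool_pos|ft_f'
python3 -m inch '[{"travel":[0,0.4,0],"yaw":0,"gripper":0},{"travel":[0,0.4,0],"yaw":0,"gripper":0},{"travel":[0,0.3,0],"yaw":0,"gripper":0},{"travel":[0,0.3,0],"yaw":0,"gripper":0},{"travel":[0,0.3,0],"yaw":0,"gripper":0},{"travel":[0,0.3,0],"yaw":0,"gripper":0}]' 30 |egrep 'tool_pos|ft_f'
```

```text
tool_pos: [0.545, -0.0963, -0.009]
ft_force: [-1.7, 0.6, -0.7]
tool_pos: [0.548, -0.0975, -0.0191]
ft_force: [-1.1, -0.1, -0.9]
tool_pos: [0.548, -0.1484, -0.0188]
ft_force: [0.1, 8.7, 6.0]
```

```bash

python3 -m inch '[{"travel":[0,0.4,0],"yaw":0,"gripper":0},{"travel":[0,0.4,0],"yaw":0,"gripper":0},{"travel":[0,0.4,0],"yaw":0,"gripper":0},{"travel":[0,0.4,0],"yaw":0,"gripper":0},{"travel":[0,0.4,0],"yaw":0,"gripper":0},{"travel":[0,0.4,0],"yaw":0,"gripper":0}]' 30 |egrep 'tool_pos|ft_f'
python3 -m inch '[{"travel":[0,0.4,0],"yaw":0,"gripper":0},{"travel":[0,0.4,0],"yaw":0,"gripper":0},{"travel":[0,0.4,0],"yaw":0,"gripper":0},{"travel":[0,0.4,0],"yaw":0,"gripper":0},{"travel":[0,0.4,0],"yaw":0,"gripper":0}]' 30 |egrep 'tool_pos|ft_f'
python3 -m inch '[{"travel":[0,0.2,0],"yaw":0,"gripper":0},{"travel":[0,0.2,0],"yaw":0,"gripper":0},{"travel":[0,0.2,0],"yaw":0,"gripper":0}]' 30 |egrep 'tool_pos|ft_f'
```

```text
tool_pos: [0.5479, -0.2082, -0.0189]
ft_force: [-0.4, 7.7, 6.1]
tool_pos: [0.5479, -0.2582, -0.0189]
ft_force: [-0.3, 9.1, 7.7]
tool_pos: [0.5479, -0.2729, -0.0189]
ft_force: [-0.4, 9.0, 8.6]
```

```bash

python3 -m inch '[{"travel":[0,0.2,0],"yaw":0,"gripper":0},{"travel":[0,0,0],"yaw":0,"gripper":0}]' 30 |egrep 'tool_pos|ft_f'
python3 -m inch '[{"travel":[0,0.2,0],"yaw":0,"gripper":0},{"travel":[0,0,0],"yaw":0,"gripper":0}]' 30 |egrep 'tool_pos|ft_f'
python3 - <<'E'
from h import *
s=cam("side");pickle.dump(s,open("side3.pkl","wb"))
cv2.imwrite("pics/a9.png",topview(s,.018,.36,.74,-.56,-.1,1300))
E
```

```text
tool_pos: [0.5478, -0.2771, -0.0189]
ft_force: [-0.6, 13.6, 11.4]
tool_pos: [0.5475, -0.2774, -0.019]
ft_force: [9.7, 59.4, 26.2]
```

View pics/a9.png

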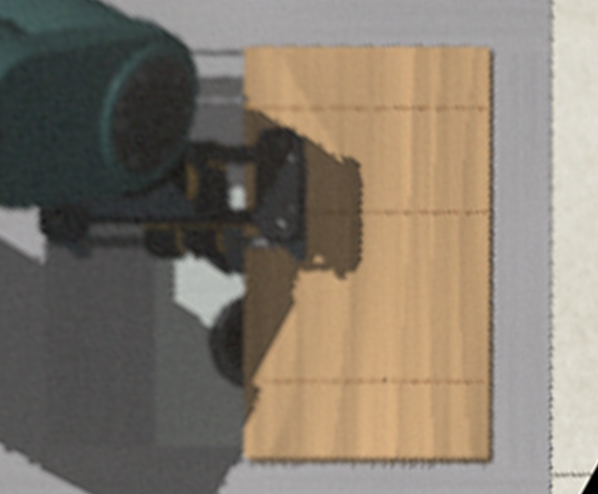

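The board's right edge (u=490) stands at the end of the sink, and the force jumped to 59 N there. Retreat, one last check of the tray, and hand in.

```bash

python3 -m inch '[{"travel":[0,-0.4,0],"yaw":0,"gripper":0},{"travel":[0,-0.6,0],"yaw":0,"gripper":0},{"travel":[0,-0.6,-0.5],"yaw":0,"gripper":0},{"travel":[0,0,-1],"yaw":0,"gripper":0},{"travel":[0,0,-1],"yaw":0,"gripper":0},{"travel":[0,0,-1],"yaw":0,"gripper":0},{"travel":[0,0,-1],"yaw":0,"gripper":0},{"travel":[0,0,0],"yaw":0,"gripper":0}]' 30 |egrep 'tool_pos|ft_f'
python3 -m inch '[{"travel":[0,0,-1],"yaw":0,"gripper":0},{"travel":[0,0,-1],"yaw":0,"gripper":0},{"travel":[0,0,0],"yaw":0,"gripper":0},{"travel":[0,0,0],"yaw":0,"gripper":0},{"travel":[0,0,0],"yaw":0,"gripper":0}]' 30 |egrep 'time|tool_pos|ft_f'
python3 - <<'E'
from h import *
s=cam("side");Q=cloud(s)
home=dict(snips=(.6093,.3416),knife=(.6066,.2746),scraper=(.6104,.206),pliers=(.4479,.3451),spanner=(.4355,.278),gauge=(.4427,.21))
for k,(x,y) in home.items(): 
    m=(abs(Q[...,0]-x)<.015)&(abs(Q[...,1]-y)<.007); print(k,m.sum(),np.nanmedian(Q[m][:,2]).round(4))
H,S,V=HSV(s["color"]); m=(H>8)&(H<22)&(S>60)&(Q[...,2]>.012)&(Q[...,2]<.028)&(Q[...,0]>.35)&(Q[...,0]<.75)&(Q[...,1]<-.2); print(np.percentile(Q[m],[1,99],axis=0).round(4).tolist())
cv2.imwrite("pics/a10.png",cv2.resize(s["color"],(800,600),interpolation=cv2.INTER_CUBIC))
E
```

```text
tool_pos: [0.5502, -0.244, 0.0979]
ft_force: [0.6, -0.2, 0.0]
time: 65.72
tool_pos: [0.5475, -0.2426, 0.1424]
ft_force: [-1.1, -0.1, -0.7]
snips 0 nan
knife 0 nan
scraper 22 0.033
pliers 22 0.0274
spanner 24 0.0329
gauge 25 0.0349
[[0.3892, -0.476, 0.0134], [0.6999, -0.2903, 0.0231]]
  return np.nanmean(a, axis, out=out, keepdims=keepdims)
```

View pics/a10.png

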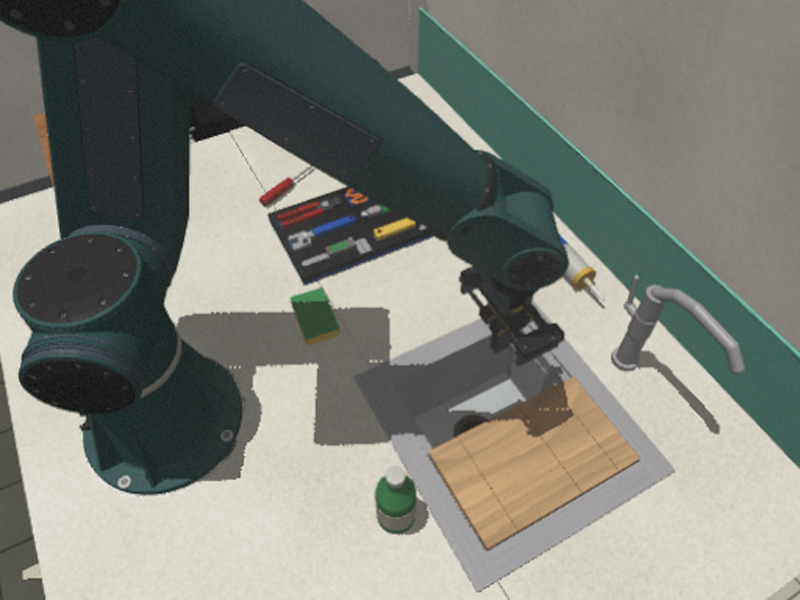

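The board is against the right-hand end and every visible tool is still home; the arm hides most of the snips and knife, which were confirmed home just before the push. The robot is clear, so I'll hand in.

```bash
python3 -c "
from plant import finish_job
print(finish_job())"
```

```text
the job is handed in; nothing more can be done
None
```

All six tools are pressed home in their own pockets and the board is slid against the right-hand end of the sink. I handed the job in at about 66 s; no verdict came back, and the last view hid most of the snips and knife behind the arm (both had read home before the push).

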